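# Break the edge of a bar with a file, then unload the fixture

### The job

Break the sharp upper edge of the aluminium bar on the robot's side: with the flat file laid lengthwise along it, its face tilted about 35 degrees, make three long forward strokes toward the stop, each from the blade's toe to its heel, and lift the file clear for every return, for dragging it back would pull the loose bar off its stop. Then lay the file down on the open bench, slide the bar back from under the lip, lift it out and lay it flat, same side up, in the free half of the grey tray. Leave the tin and the mug where they are.

Things in the scene. Friction and masses are not known exactly. Their poses are not given: they have to be found in the camera images.
- file_handle (a point): flat file, green handle, 310 mm long, 0.22 kg, lying on the bench. Point on the handle's axis, half-way up (13.5 mm above its underside); grasp here. Handle 26 mm wide (x), 27 mm high, from 24 mm in front of this point to 85 mm behind. Axes: y from the toe back to the handle's end, x across the blade, z out of the upper face.
- file_blade (a point): middle of the blade's lower face, 125 mm toward the toe (-y) from file_handle and 8 mm lower; same axes. Blade 200 mm long (toe at y -100, heel and handle at +100 mm from here), 22 mm wide, 5.5 mm thick; file with this face when the file is held from above. The handle stands 5.5 mm proud below this face.
- fixture: fixed blue and steel filing fixture. Origin on the bench below the middle of the seated bar; y points back along the bar, from the stop to the bar's free end; x away from the robot's side. Foot plate 12 mm thick, x -49 to +61, y -107 to +83 mm. End stop: face at y = -61 mm. Nothing above the bed at the -x side or the +y end.
- fixture_bed (a point): middle of the fixture's oiled bed, 50 mm above the bench, on which the bar lies; axes as the fixture's. Bed x -23 to +35, y -86 to +48 mm. Behind the bar runs a low rail: x +24 to +33, y -60 to +48, its top 8 mm above the bed; fingers must stay above it.
- fixture_lip (a point): free end of the dark lip plate, middle of its lower edge, 22 mm above the bed at x +14, y -32 mm in the fixture's axes. From here the lip reaches 53 mm toward -y, 20 mm to either side in x, and is 9 mm thick. It overhangs the last 28 mm of the bar with 2 mm to spare above it.
- bar_center (a point): centre of the loose aluminium bar, 45 (x) x 120 (y) x 20 (z) mm, 0.2 to 0.4 kg, two round holes in its top; centre 60 mm above the bench, -y end at the stop under the lip. Axes as the fixture's. Held only by slight friction (0.2) on the oiled bed; the file grips it at 0.9. Grasp its upper 10 mm across the 45 mm.
- bar_edge (a point): middle of the bar's upper edge on its -x (robot's) side, the edge to file: 120 mm long along y, 22.5 mm (-x) and 10 mm up from bar_center. Bar's axes. For a forward stroke the file's y lies along the bar's y and the file moves toward -y; the blade is turned about y so that its upper face looks up and toward -x.
- tray_free (a point): middle of the free half of the grey fixed tray, on its floor, 2 mm above the bench. Inner faces of its 20 mm high, 2 mm walls: x -67 and +119, y -93 and +93 mm from here. A finished bar is fixed in the far half, x +65 to +110, y -60 to +60 mm, 20 mm high. Lay the new bar beside it, length along the tray's y.
- file: the file as a whole: origin under its middle, 55 mm (+y) from file_blade, level with the handle's underside.
- bar: the bar as a whole: origin at the centre of its underside.
- tray: the tray, 190 x 190 mm: origin under its middle, on the bench; tray_free is at x = -26 mm.
- tin: shallow tin of nuts, 86 mm across, 42 mm high, origin at its foot: leave alone.
- mug: dark mug, 96 mm high, origin at its foot: leave alone.
Mind the look-alikes: they are no part of the job. What is meant by the bar is not black, and is the larger of those in its own colour.

How it is judged:
By the outcome, as a careful person would: the job done as asked, in the order asked, and still so for the second after the job is handed in, with the robot touching nothing.
It also fails if it takes over 72 s, if anything falls off the work surface, if the arm or the gripper's body presses on something with over 40 N, if the wrist force passes 120 N, or if a joint passes its speed limit or range.

### The arm

A 6-joint arm with a two-finger parallel gripper is mounted at the origin on the work surface; the furniture and walls round the work are solid. World frame = base frame: x ahead of the robot, y to its left, z up, the work surface at z = 0. Lengths are in m, angles in degrees, forces in N, time in s.
With the tool pointing down it reaches from about 0.25 to 0.775 m from the base axis. Payload 4 kg.
Tool frame: the origin (TCP) lies at the very end of the fingers, on their centre line; the grasp point (between the pads) lies 19 mm behind it; z points along the fingers, y is the direction in which the jaws open and shut (so a half turn about z gives the same grasp; the last joint's range is limited). The gripper opens to 85 mm and grips with 20 to 120 N. Pads are 22 mm wide; open, the fingers measure 114 mm over their backs; the gripper's body (76 mm by 85 mm) begins 54 mm behind the grasp point. The pads swing forward as they close: fully open they stand 13 mm farther back than shut.
Start: joints at [63.879, 4.996, 78.535, -0, 96.463, -5.907], TCP at [0.19, 0.516, 0.196] pointing down, gripper open.
Joint ranges: [-177.83, 177.83], [-43.37, 116.18], [15.69, 146.23], [-61.86, 241.86], [9.47, 152.12], [-147.06, 147.06]. Speed limits (degrees/s): [159.86, 159.86, 180, 180, 180, 180].

### API

Orientations are given as [roll, pitch, yaw] about the fixed x, y, z axes, in that order (R = Rz(yaw) Ry(pitch) Rx(roll)).
In Python, from rig import env, eyes gives the robot as it stands.
- The arm moves only by the shell command python3 -m jog 'ROWS' [OPENING] [FORCE]. ROWS is JSON, a list of rows, each an object with "translation": the shift along the tool's x, y, z in m, a list of three; "rotation": the turn, a rotation vector about the tool's x, y, z in degrees, a list of three. In form: [{"translation": [x, y, z], "rotation": [wx, wy, wz]}, ...]. A call has 1 to 20 rows; each row shifts and turns the commanded pose from where the row before left it, along the tool's axes as they then stand; what a row does not reach is not made up. A row lasts 1/12 s, in which the tool goes at most 41.7 mm and 7.16 degrees, less where a joint would pass 70% of its speed; a pose out of reach is approached as far as the arm can. A call with a gripper value outside its range is refused whole. OPENING is the opening, from 0 (shut) to 1 (fully open), set as the call begins (- or left out, the last holds). The fingers move at their own pace and stop on an object; FORCE is the grip in N (left out, the last holds). Time passes only in rows, so rows that do not move let the fingers close. It gives the time, the measured TCP pose, the force and the opening at its end, in the units of the state.
- env.sense(): the state, without advancing time (a new reading comes with each control period).
- eyes.snapshot(name): name is "scene" or "top"; returns a dict with "pixels" (420x560x3 uint8, red, green, blue), "fx", "fy", "cx", "cy" (pixels), "cam_to_world" (4x4, takes a point from camera to world coordinates). Camera axes: x right, y down, z forward; pixel columns grow to the right and rows downward; lengths in m; the calibration is good to about 2 mm. A picture is of the moment at which its call begins. There is no depth.
- env.sign_off(): hands the job in, once; it reports no verdict.
The state is a dict: "clock": time; "joint_pos": joint angles; "joint_velocities": joint speeds; "tau": joint torques, N m; "position": TCP position; "ee_rot": TCP orientation; "force": force on the tool from outside, world axes, zero at the start; "moment": the same for the moment, N m; "gripper_width": finger opening in m.
Only numpy, scipy, OpenCV 4.12 (cv2) and the standard library are available. Lean on these libraries where they do the work, as an engineer would, in place of code of your own. Each camera call takes 0.05 s, during which the arm holds its last target.

## Working session

There is one attempt and no reset: what is moved stays moved. The work goes in short steps, Python scripts to look and compute and a shell command to move; the robot and the scene stay as the last step left them, time stands still between calls to the robot, and variables do not carry over. Pictures are saved under pics/ and viewed, and the job is handed in when it is done.

```bash
ls -la; mkdir -p pics; python3 - <<'E'
from rig import env, eyes
import cv2
print(env.sense())
for n in ("scene","top"):
    s=eyes.snapshot(n); cv2.imwrite(f"pics/{n}0.png",s["pixels"][:,:,::-1]); print(n,s["fx"],s["fy"],s["cx"],s["cy"],s["cam_to_world"])
E
```

```text
total 12
drwxr-xr-x  3 agent agent 4096 Dec  6 20:34 .
drwxr-xr-x 23 root  root  4096 Dec  6 20:34 ..
drwxr-xr-x  2 agent agent 4096 Dec  6 20:34 pics
{'clock': 0.0, 'joint_pos': array([ 6.38798969e+01,  5.04077035e+00,  7.86270764e+01,  2.58745115e-04,
        9.64618874e+01, -5.90710052e+00]), 'joint_velocities': array([ 0.01787359, -0.0178956 , -0.0540819 , -0.08957838,  0.0261033 ,
        0.01597535]), 'tau': array([ 2.71856579e-04, -3.51868808e+01, -3.13268888e+01, -2.34775716e-04,
        1.08932279e-02, -3.96866676e-05]), 'position': array([0.18977502, 0.51560097, 0.19500272]), 'ee_rot': array([-1.79870981e+02, -1.36074864e-02,  1.59787011e+02]), 'force': array([ 0.38904243,  0.13790886, -0.59877252]), 'moment': array([-0.03242342,  0.02630663,  0.02766082]), 'gripper_width': 0.08536789818852664}
scene 386.58469708066076 386.58469708066076 280.7662012387128 208.0327503975617 [[ 0.88753984 -0.31060234  0.34029285  0.24502973]
 [-0.46028408 -0.630279    0.62520952 -0.57555077]
 [ 0.0202879  -0.71152974 -0.70236303  0.70547525]
 [ 0.          0.          0.          1.        ]]
top 461.9706045705789 461.9706045705789 282.9687218699889 203.7597710349694 [[-0.0071069  -0.99594074  0.08973037  0.40510629]
 [-0.9998518   0.00848444  0.01497993  0.00790962]
 [-0.01568044 -0.08961062 -0.99585343  1.28710978]
 [ 0.          0.          0.          1.        ]]
```

View pics/scene0.png

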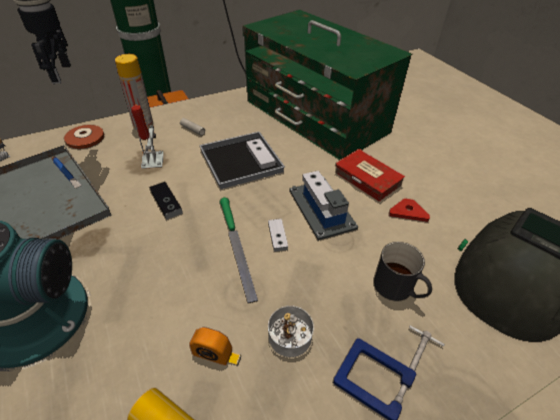

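View pics/top0.png

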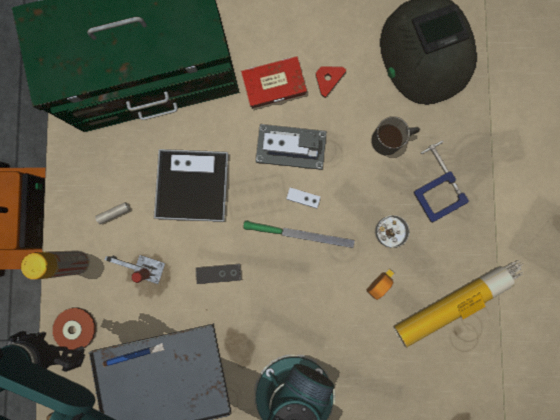

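The candidates for "the bar" in the top view are:
- the silver bar in the fixture at (283,143)
- a smaller silver bar loose on the bench at (304,197)
- the black bar at (219,273)
- the fixed finished bar in the tray at (192,163)

The target is the one in the fixture. The file is at (265,228), green handle to toe at (353,243). I'll check both in close crops.

```bash
python3 - <<'E'
import cv2
a=cv2.imread("pics/top0.png")
cv2.imwrite("pics/crop1.png",cv2.resize(a[115:175,240:340],None,fx=8,fy=8,interpolation=cv2.INTER_CUBIC))
cv2.imwrite("pics/crop2.png",cv2.resize(a[205:260,235:365],None,fx=6,fy=6,interpolation=cv2.INTER_CUBIC))
cv2.imwrite("pics/crop3.png",cv2.resize(a[140:230,145:240],None,fx=6,fy=6,interpolation=cv2.INTER_CUBIC))
b=cv2.imread("pics/scene0.png")
cv2.imwrite("pics/crop4.png",cv2.resize(b[160:245,280:365],None,fx=7,fy=7,interpolation=cv2.INTER_CUBIC))
E
```

```text
(no output)
```

View pics/crop1.png

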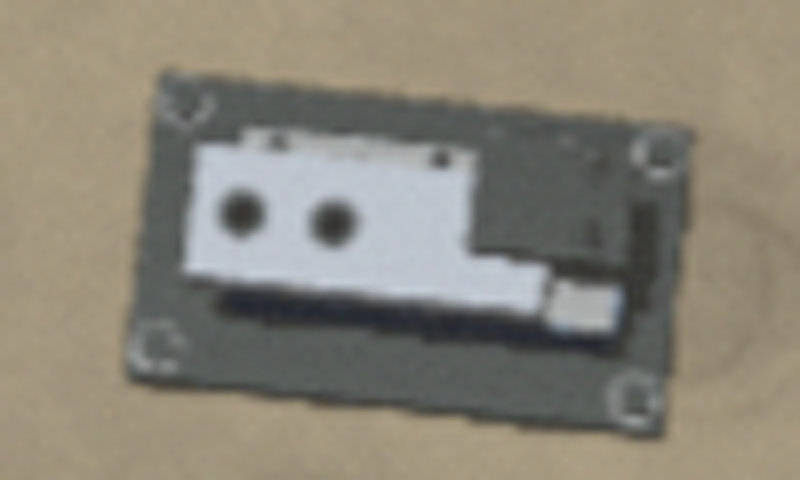

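View pics/crop2.png

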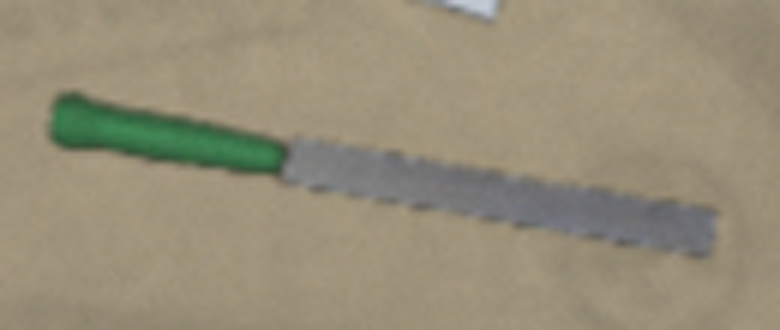

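View pics/crop3.png

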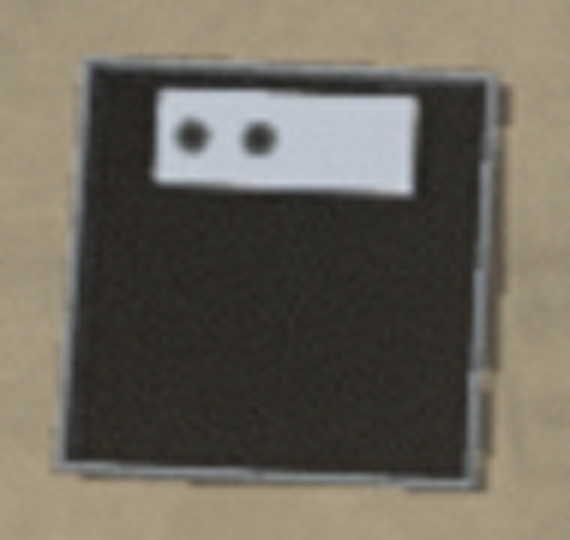

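View pics/crop4.png

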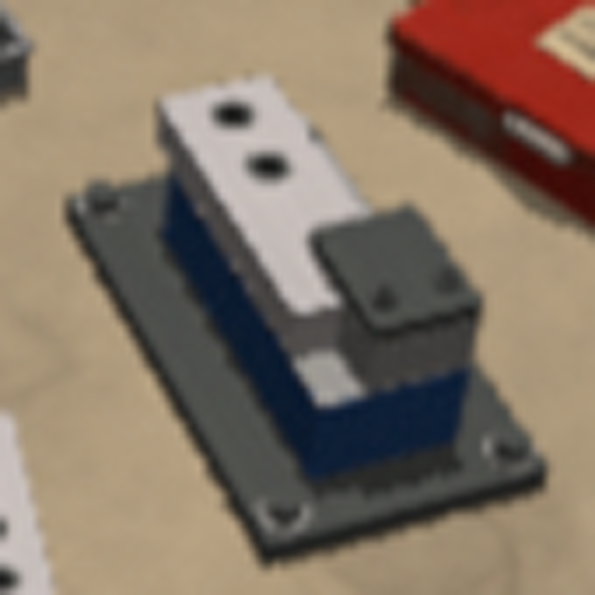

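The crops confirm it. The fixture bar has two holes on its left, sits under the dark lip at the right, and its robot-side edge is the lower one in the top view. The file lies face up with its toe to the right. Next I'll measure.

```bash
cat > h.py <<'E'
import numpy as np, cv2
from rig import env, eyes
def ray(s,u,v):
    M=np.array(s["cam_to_world"]); d=M[:3,:3]@np.array([(u-s["cx"])/s["fx"],(v-s["cy"])/s["fy"],1.0]); return M[:3,3],d
def onz(s,u,v,z):
    o,d=ray(s,u,v); return o+d*(z-o[2])/d[2]
def proj(s,p):
    M=np.array(s["cam_to_world"]); c=M[:3,:3].T@(np.array(p)-M[:3,3]); return s["fx"]*c[0]/c[2]+s["cx"],s["fy"]*c[1]/c[2]+s["cy"]
def tri(s1,p1,s2,p2):
    o1,d1=ray(s1,*p1);o2,d2=ray(s2,*p2);d1/=np.linalg.norm(d1);d2/=np.linalg.norm(d2)
    t=np.linalg.lstsq(np.stack([d1,-d2],1),o2-o1,rcond=None)[0];a=o1+t[0]*d1;b=o2+t[1]*d2
    return (a+b)/2,np.linalg.norm(a-b)
def comps(mask,lo):
    n,l,st,c=cv2.connectedComponentsWithStats(mask.astype(np.uint8))
    return [(l==i) for i in range(1,n) if st[i,4]>=lo]
E
python3 - <<'E'
from h import *
np.set_printoptions(precision=4,suppress=True)
S={n:eyes.snapshot(n) for n in("top","scene")}
for n,lo in(("top",60),("scene",60)):
    s=S[n];im=s["pixels"];hsv=cv2.cvtColor(im,cv2.COLOR_RGB2HSV);H,Sa,V=cv2.split(hsv)
    for name,m in(("silver",(V>(170 if n=="top" else 150))&(Sa<45)),("green",(H>50)&(H<80)&(Sa>110)&(V>60)),("blade",(Sa<40)&(V>95)&(V<165)),("foot",(Sa<60)&(V<100))):
        for c in comps(m,lo):
            ys,xs=np.nonzero(c); 
            if n=="top" and not(140<xs.mean()<365 and 110<ys.mean()<260):continue
            if n=="scene" and not(190<xs.mean()<360 and 120<ys.mean()<310):continue
            r=cv2.minAreaRect(np.stack([xs,ys],1).astype(np.float32))
            print(n,name,len(xs),"c",xs.mean().round(1),ys.mean().round(1),"box",cv2.boxPoints(r).round(1).tolist())
E
```

```text
top silver 565 c 283.7 142.7 box [[263.0, 148.39999389648438], [264.8999938964844, 130.89999389648438], [308.6000061035156, 135.6999969482422], [306.6000061035156, 153.3000030517578]]
top silver 568 c 193.4 162.8 box [[170.89999389648438, 169.5], [171.60000610351562, 154.3000030517578], [213.1999969482422, 156.0], [212.5, 171.1999969482422]]
top silver 337 c 302.4 196.8 box [[286.0, 198.0], [289.3999938964844, 186.6999969482422], [319.79998779296875, 195.89999389648438], [316.5, 207.10000610351562]]
top green 199 c 260.9 227.5 box [[243.5, 227.8000030517578], [244.39999389648438, 221.5], [281.5, 226.8000030517578], [280.6000061035156, 233.10000610351562]]
top blade 132 c 158.3 113.4 box [[137.60000610351562, 112.4000015258789], [175.10000610351562, 102.5], [177.3000030517578, 111.0999984741211], [139.8000030517578, 121.0]]
top blade 80 c 287.4 134.2 box [[269.0, 132.0], [274.29998779296875, 121.0999984741211], [303.70001220703125, 135.3000030517578], [298.3999938964844, 146.1999969482422]]
top blade 93 c 286.0 148.9 box [[260.5, 148.89999389648438], [263.20001220703125, 132.899993896
[... 2475 characters left out ...]
e blade 688 c 242.5 266.9 box [[227.39999389648438, 232.5], [237.3000030517578, 229.60000610351562], [257.1000061035156, 299.0], [247.1999969482422, 301.79998779296875]]
scene foot 76 c 194.6 129.7 box [[179.3000030517578, 130.3000030517578], [181.0, 123.0], [204.8000030517578, 128.39999389648438], [203.1999969482422, 135.6999969482422]]
scene foot 2474 c 237.9 161.1 box [[199.6999969482422, 145.89999389648438], [272.3999938964844, 126.69999694824219], [284.3999938964844, 172.3000030517578], [211.60000610351562, 191.5]]
scene foot 1546 c 323.8 211.0 box [[286.79998779296875, 186.5], [325.29998779296875, 164.0], [361.29998779296875, 225.89999389648438], [322.8999938964844, 248.3000030517578]]
```

```bash
cat > m.py <<'E'
from h import *
np.set_printoptions(precision=4,suppress=True)
from scipy.ndimage import map_coordinates
def edge(s,a,b,n=30,half=4,trim=.12,sign=0):
    "subpixel line fit of strongest luminance gradient normal to a->b; returns 2 end pts"
    g=cv2.cvtColor(s["pixels"],cv2.COLOR_RGB2GRAY).astype(float)
    a=np.array(a,float);b=np.array(b,float);d=(b-a)/np.linalg.norm(b-a);nn=np.array([-d[1],d[0]])
    t=np.arange(-half,half+.01,.25);P=[]
    for f in np.linspace(trim,1-trim,n):
        q=a+f*(b-a);pts=q+t[:,None]*nn
        v=map_coordinates(g,[pts[:,1],pts[:,0]],order=1);v=np.convolve(v,np.ones(5)/5,'valid');gr=np.diff(v)
        tt=(t[2:-2][1:]+t[2:-2][:-1])/2
        w=gr*sign if sign else abs(gr);w=np.clip(w,0,None)
        i=np.argmax(w);sl=slice(max(0,i-4),i+5);P.append(q+nn*(w[sl]@tt[sl]/max(w[sl].sum(),1e-9)))
    P=np.array(P,np.float32);vx,vy,x0,y0=cv2.fitLine(P,cv2.DIST_HUBER,0,.01,.01).ravel()
    r=(P-[x0,y0])@np.array([-vy,vx])
    return np.array([x0,y0]),np.array([vx,vy]),np.median(abs(r))
def inter(l1,l2):
    A=np.stack([l1[1],-l2[1]],1);t=np.linalg.solve(A,l2[0]-l1[0]);return l1[0]+t[0]*l1[1]
E
python3 - <<'E'
from m import *
S={n:eyes.snapshot(n) for n in("top","scene")}
T=S["top"];C=S["scene"]
# bar top view, crop1 px = 240+x/8-.5+..., 
c=lambda x,y:(240+x/8-.5,115+y/8-.5)
c4=lambda x,y:(280+x/7-.5,160+y/7-.5)
near=edge(T,c(186,272),c(540,318));far=edge(T,c(195,146),c(470,155+15),half=3);left=edge(T,c(195,146),c(186,272),half=3,trim=.2)
print("res",near[2],far[2],left[2])
A=inter(near,left);B=inter(far,left)
a=onz(T,*A,.07);b=onz(T,*B,.07);print("bar near-free corner",a,"far-free",b,"w",np.linalg.norm(a-b))
d=onz(T,*(near[0]),.07)-onz(T,*(near[0]+20*near[1]),.07);d/=np.linalg.norm(d);print("edge dir",d, np.degrees(np.arctan2(d[1],d[0])))
d2=onz(T,*(far[0]),.07)-onz(T,*(far[0]+20*far[1]),.07);print("far dir",np.degrees(np.arctan2(d2[1],d2[0])))
# scene bar: near edge (160,103)-(295,305); free end (160,103)-(270,78); 
n2=edge(C,c4(160,103),c4(290,308),half=3,trim=.2);l2=edge(C,c4(160,103),c4(270,78),half=3,trim=.2);f2=edge(C,c4(270,78),c4(365,205),half=3,trim=.25)
A2=inter(n2,l2);B2=inter(f2,l2);print("scene px",A2,B2,"res",n2[2],l2[2],f2[2])
print("scene onz",onz(C,*A2,.07),onz(C,*B2,.07))
print("tri",tri(T,A,C,A2),tri(T,B,C,B2))
# foot plate
F=[(163,72),(692,130),(662,437),(130,382)]
L=[edge(T,c(*F[i]),c(*F[(i+1)%4]),half=3) for i in range(4)]
K=[onz(T,*inter(L[i-1],L[i]),.012) for i in range(4)]
print("foot corners",np.array(K),"res",[l[2] for l in L]);print([np.linalg.norm(K[i]-K[(i+1)%4]) for i in range(4)])
# tray (rim z .020?) outer
ct=lambda x,y:(145+x/6-.5,140+y/6-.5)
R=[(90,60),(495,75),(475,487),(58,468)]
L=[edge(T,ct(*R[i]),ct(*R[(i+1)%4]),half=3) for i in range(4)]
K=[onz(T,*inter(L[i-1],L[i]),.022) for i in range(4)]
print("tray",np.array(K),[l[2] for l in L],np.mean(K,0));print([np.linalg.norm(K[i]-K[(i+1)%4]) for i in range(4)])
# file blade
cf=lambda x,y:(235+x/6-.5,205+y/6-.5)
R=[(290,138),(715,207),(710,255),(285,182)]
L=[edge(T,cf(*R[i]),cf(*R[(i+1)%4]),half=3,trim=.15) for i in range(4)]
K=[onz(T,*inter(L[i-1],L[i]),.011) for i in range(4)]
print("blade",np.array(K),[l[2] for l in L],np.mean(K,0));print([np.linalg.norm(K[i]-K[(i+1)%4]) for i in range(4)])
for p in((243.5,225),(281,230)):print("handle ends",onz(T,*p,.0135))
print("scene handle/ toe", onz(C,223.3,198,.0135),onz(C,252.2,300.4,.011))
for nme,u,v in(("tin",391,232),("mug",390,137),("smallbar",302.4,196.8)):print(nme,onz(T,u,v,.03))
E
```

```text
res 0.14092684 0.18138579 0.09649372
bar near-free corner [0.6624 0.0811 0.07  ] far-free [0.7105 0.0743 0.07  ] w 0.048628514000525376
edge dir [0.1123 0.9937 0.    ] 83.55223602355986
far dir 85.55289538690477
scene px [300.8022 172.1165] [321.2082 174.8969] res 0.11265373 0.46334797 0.16650712
scene onz [0.6604 0.0846 0.07  ] [0.7021 0.0518 0.07  ]
tri (array([0.6603, 0.0816, 0.0725]), np.float64(0.0032191991031377647)) (array([0.7175, 0.075 , 0.0468]), np.float64(0.002510628547733238))
foot corners [[ 0.7482  0.0922  0.012 ]
 [ 0.7257 -0.0976  0.012 ]
 [ 0.6138 -0.0837  0.012 ]
 [ 0.6369  0.1059  0.012 ]] res [np.float32(0.105913065), np.float32(0.17944103), np.float32(0.155171), np.float32(0.14846532)]
[np.float64(0.19103546714619124), np.float64(0.11274698773691617), np.float64(0.1910272372789531), np.float64(0.11213780732414735)]
tray [[0.6718 0.3693 0.022 ]
 [0.6621 0.1859 0.022 ]
 [0.4774 0.1949 0.022 ]
 [0.4874 0.3799 0.022 ]] [np.float32(0.08788428), np.float32(0.07597159), np.float32(0.15176278), np.float32(0.15351829)] [0.5747 0.2825 0.022 ]
[np.float64(0.18365461360145605), np.float64(0.18486746262780518), np.float64(0.18522992950533035), np.float64(0.18468886418713318)]
blade [[ 0.4559  0.0256  0.011 ]
 [ 0.4194 -0.1662  0.011 ]
 [ 0.3966 -0.1664  0.011 ]
 [ 0.4324  0.0332  0.011 ]] [np.float32(0.23826304), np.float32(0.103022486), np.float32(0.22734609), np.float32(0.15275581)] [ 0.4261 -0.0684  0.011 ]
[np.float64(0.1952208172540936), np.float64(0.022801500469059738), np.float64(0.2027826084169966), np.float64(0.024663283343154853)]
handle ends [0.4619 0.1365 0.0135]
handle ends [0.4473 0.033  0.0135]
scene handle/ toe [0.463  0.1397 0.0135] [ 0.4044 -0.1713  0.011 ]
tin [ 0.4391 -0.2652  0.03  ]
mug [ 0.7007 -0.2697  0.03  ]
smallbar [ 0.537  -0.0265  0.03  ]
```

```bash
cat > go.py <<'E'
# how far to go: target TCP xyz (m), optional rpy(deg) -> tool-frame shift (in present axes) and turn
import sys
from h import *
from scipy.spatial.transform import Rotation as Ro
np.set_printoptions(precision=4,suppress=True)
def state():
    s=env.sense();print("t",round(s["clock"],2),"p",s["position"],"rpy",s["ee_rot"],"F",s["force"].round(1),"M",s["moment"].round(2),"w",round(s["gripper_width"],4),"q",s["joint_pos"].round(1));return s
def to(p,R=None,s=None):
    s=s or env.sense();R0=Ro.from_euler("xyz",s["ee_rot"],degrees=True)
    d=R0.inv().apply(np.array(p)-s["position"]);print("shift now-axes",d,"|",np.linalg.norm(d).round(3))
    if R is not None:
        r=(R0.inv()*R).as_rotvec(degrees=True);print("turn",r);print("shift in final axes",R.inv().apply(np.array(p)-s["position"]))
def tool(yaw,tilt=0):  # yaw of file/fixture x axis; tilt about its y (-35 = face to -x)
    A=Ro.from_euler("z",yaw,degrees=True)*Ro.from_euler("y",tilt,degrees=True)
    # tool x=file y, tool y=file x, tool z=-file z
    return A*Ro.from_matrix(np.array([[0,1,0],[1,0,0],[0,0,-1.]]))
E
python3 - <<'E'
from go import *
state(); to([.4478,.0539,.25],tool(-10.3))
s=eyes.snapshot("top")
for p in((235,95),(85,130),(160,110),(145,270),(300,105)):print(p,onz(s,*p,0))
E
```

```text
t 0.3 p [0.1899 0.516  0.1958] rpy [-179.9583   -0.0047  159.7896] F [ 0.2  1.  -1.2] M [-0.03  0.03  0.07] w 0.0853 q [63.9  5.  78.6  0.  96.5 -5.9]
shift now-axes [-0.4016 -0.3446 -0.054 ] | 0.532
turn [-0.038   0.0252 80.0896]
shift in final axes [-0.4085  0.3363 -0.0542]
(235, 95) [0.8349 0.1624 0.    ]
(85, 130) [0.7376 0.5916 0.    ]
(160, 110) [0.7935 0.3773 0.    ]
(145, 270) [0.3398 0.4115 0.    ]
(300, 105) [ 0.8034 -0.0233  0.    ]
```

```bash
python3 -m jog '[{"translation":[0,0,-0.027],"rotation":[0,0,0]},{"translation":[0,0,-0.027],"rotation":[0,0,0]},{"translation":[-0.0287,-0.0246,0],"rotation":[0,0,0]},{"translation":[-0.0287,-0.0246,0],"rotation":[0,0,0]},{"translation":[-0.0287,-0.0246,0],"rotation":[0,0,0]},{"translation":[-0.0287,-0.0246,0],"rotation":[0,0,0]},{"translation":[-0.0287,-0.0246,0],"rotation":[0,0,0]},{"translation":[-0.0287,-0.0246,0],"rotation":[0,0,0]},{"translation":[-0.0287,-0.0246,0],"rotation":[0,0,0]},{"translation":[-0.0287,-0.0246,0],"rotation":[0,0,0]},{"translation":[-0.0287,-0.0246,0],"rotation":[0,0,0]},{"translation":[-0.0287,-0.0246,0],"rotation":[0,0,0]},{"translation":[-0.0287,-0.0246,0],"rotation":[0,0,0]},{"translation":[-0.0287,-0.0246,0],"rotation":[0,0,0]},{"translation":[-0.0287,-0.0246,0],"rotation":[0,0,0]},{"translation":[-0.0287,-0.0246,0],"rotation":[0,0,0]}]' 0.7
python3 -m jog '[{"translation":[0,0,0],"rotation":[0,0,6.7]},{"translation":[0,0,0],"rotation":[0,0,6.7]},{"translation":[0,0,0],"rotation":[0,0,6.7]},{"translation":[0,0,0],"rotation":[0,0,6.7]},{"translation":[0,0,0],"rotation":[0,0,6.7]},{"translation":[0,0,0],"rotation":[0,0,6.7]},{"translation":[0,0,0],"rotation":[0,0,6.7]},{"translation":[0,0,0],"rotation":[0,0,6.7]},{"translation":[0,0,0],"rotation":[0,0,6.7]},{"translation":[0,0,0],"rotation":[0,0,6.7]},{"translation":[0,0,0],"rotation":[0,0,6.7]},{"translation":[0,0,0],"rotation":[0,0,6.4]},{"translation":[0,0,0],"rotation":[0,0,0]}]'
python3 - <<'E'
from go import *
state(); to([.4478,.0539,.06],tool(-10.3))
E
```

```text
clock: 1.68
position: [0.4487, 0.0523, 0.2505]
ee_rot: [180.0, 0.0, 159.8]
force: [1.1, -0.3, 0.5]
gripper_width: 0.0597
clock: 2.77
position: [0.4481, 0.0541, 0.2503]
ee_rot: [180.0, -0.0, 79.6]
force: [-0.2, 0.8, -0.3]
gripper_width: 0.0594
t 2.77 p [0.4481 0.0541 0.2503] rpy [179.989   -0.0067  79.5839] F [-0.2  0.8 -0.3] M [-0.07 -0.03  0.01] w 0.0594 q [ -0.3  -7.9  85.1   0.  102.8  10.1]
shift now-axes [-0.0003 -0.0003  0.1903] | 0.19
turn [ 0.011  -0.0067 -0.1161]
shift in final axes [-0.0003 -0.0002  0.1903]
```

```bash
python3 -m jog '[{"translation":[0,0,0.035],"rotation":[0,0,0]},{"translation":[0,0,0.035],"rotation":[0,0,0]},{"translation":[0,0,0.035],"rotation":[0,0,0]},{"translation":[0,0,0.035],"rotation":[0,0,0]},{"translation":[0,0,0.035],"rotation":[0,0,0]},{"translation":[0,0,0.02],"rotation":[0,0,0]},{"translation":[0,0,0.01],"rotation":[0,0,0]}]'
python3 - <<'E'
from go import *
s=eyes.snapshot("scene");t=eyes.snapshot("top")
a=cv2.resize(s["pixels"][150:310,170:300],None,fx=3.5,fy=3.5,interpolation=cv2.INTER_CUBIC);b=cv2.resize(t["pixels"][180:270,220:360],None,fx=2.6,fy=2.6,interpolation=cv2.INTER_CUBIC)
c=np.zeros((560,800,3),np.uint8);c[:a.shape[0],:a.shape[1]]=a;c[:b.shape[0],455:455+b.shape[1]]=b[:,:345]
cv2.imwrite("pics/p1.png",c[:,:,::-1]);state()
E
```

```text
clock: 3.35
position: [0.4452, 0.0541, 0.0413]
ee_rot: [-179.6, 0.1, 79.8]
force: [-0.4, -0.2, 0.6]
gripper_width: 0.0598
t 3.45 p [0.4466 0.0541 0.0434] rpy [-179.7608    0.0362   79.7802] F [ 0.1  0.3 -0. ] M [ 0.04 -0.06 -0.03] w 0.0602 q [ -0.3  -2.8 104.3   0.   78.8   9.9]
```

View pics/p1.png

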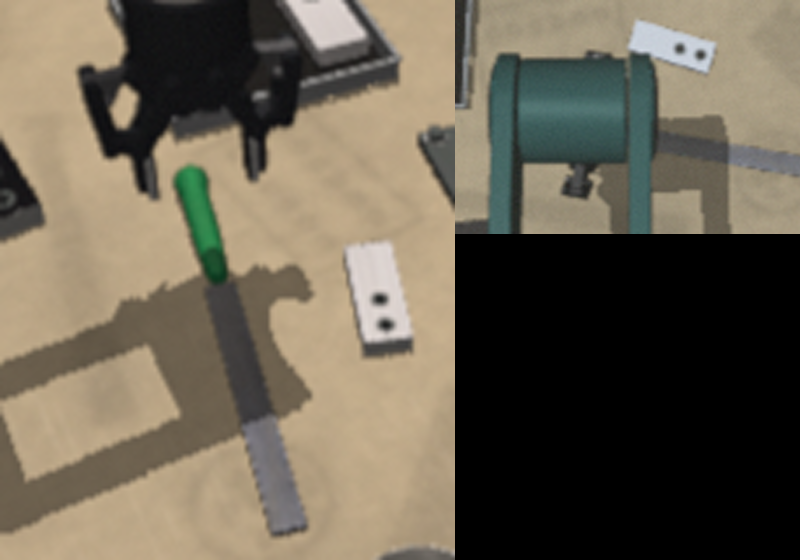

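The scene view shows the open fingers straddling the green handle, which appears at (205,225) in the crop. I'll descend and close.

```bash
python3 -m jog '[{"translation":[0,0.001,0.02],"rotation":[0,0,0]},{"translation":[0,0,0.015],"rotation":[0,0,0]},{"translation":[0,0,0.006],"rotation":[0,0,0]},{"translation":[0,0,0],"rotation":[0,0,0]},{"translation":[0,0,0],"rotation":[0,0,0]}]'
python3 -m jog '[{"translation":[0,0,0],"rotation":[0,0,0]},{"translation":[0,0,0],"rotation":[0,0,0]},{"translation":[0,0,0],"rotation":[0,0,0]},{"translation":[0,0,0],"rotation":[0,0,0]},{"translation":[0,0,0],"rotation":[0,0,0]},{"translation":[0,0,0],"rotation":[0,0,0]},{"translation":[0,0,0],"rotation":[0,0,0]},{"translation":[0,0,0],"rotation":[0,0,0]}]' 0 120
python3 - <<'E'
from go import *
state()
E
```

```text
clock: 3.87
position: [0.4503, 0.054, 0.0057]
ee_rot: [179.9, -0.0, 79.7]
force: [0.4, 0.9, 0.8]
gripper_width: 0.0599
clock: 4.53
position: [0.4491, 0.054, 0.0042]
ee_rot: [-180.0, -0.0, 79.7]
force: [0.3, 0.8, -0.4]
gripper_width: 0.0003
t 4.53 p [0.4491 0.054  0.0042] rpy [-179.9963   -0.0052   79.685 ] F [ 0.3  0.8 -0.4] M [-0.02 -0.   -0.02] w 0.0003 q [ -0.3  -0.3 106.7   0.   73.6  10. ]
```

```bash
python3 - <<'E'
from go import *
s=eyes.snapshot("scene")
cv2.imwrite("pics/p2.png",cv2.resize(s["pixels"][150:310,150:300],None,fx=3.6,fy=3.6,interpolation=cv2.INTER_CUBIC)[:,:,::-1])
E
```

```text
(no output)
```

View pics/p2.png

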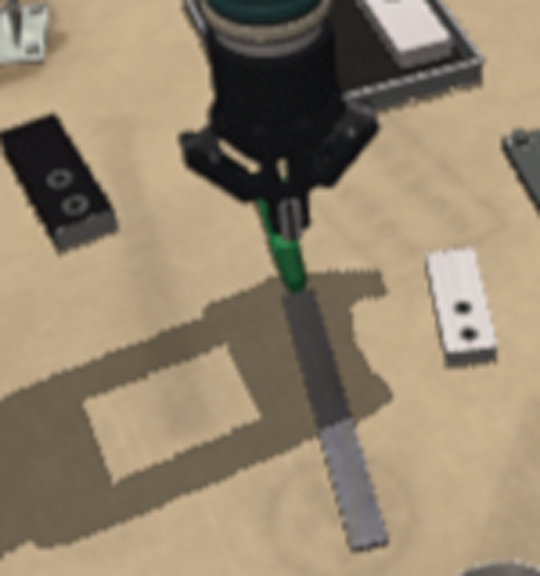

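```bash
python3 - <<'E'
from go import *
s=eyes.snapshot("scene")
for p in([.4491,.054,.004],[.4491,.054,.027],[.4491,.054,.05],[.463,.1375,.0135],[.4435,.0303,.0135],[.4254,-.0691,.011]):
    u,v=proj(s,p);print(p,round((u-150+.5)*3.6),round((v-150+.5)*3.6))
cv2.imwrite("pics/p3.png",cv2.resize(s["pixels"][185:245,200:260],None,fx=9,fy=9,interpolation=cv2.INTER_CUBIC)[:,:,::-1])
E
```

```text
[0.4491, 0.054, 0.004] 294 267
[0.4491, 0.054, 0.027] 291 244
[0.4491, 0.054, 0.05] 289 220
[0.463, 0.1375, 0.0135] 267 176
[0.4435, 0.0303, 0.0135] 298 284
[0.4254, -0.0691, 0.011] 333 402
```

View pics/p3.png

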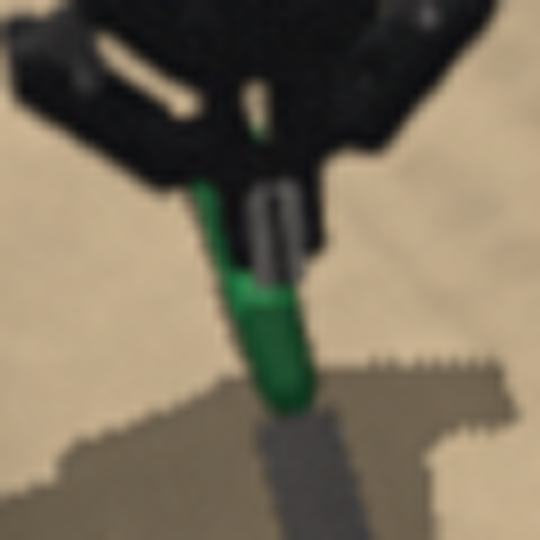

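```bash
python3 - <<'E'
from go import *
s=eyes.snapshot("scene");t=eyes.snapshot("top")
for p in([.19,.516,.196],[.19,.516,.209],[.19,.516,.23]):print(p,proj(s,p),proj(t,p))
for p in([.449,.054,.004],[.449,.054,.03],[.449,.054,.2]):print(p,proj(t,p))
b=cv2.imread("pics/scene0.png");b=cv2.resize(b[0:110,0:110],None,fx=5,fy=5,interpolation=cv2.INTER_CUBIC);cv2.imwrite("pics/p4.png",b)
cv2.imwrite("pics/p5.png",cv2.resize(t["pixels"][170:280,200:340],None,fx=5,fy=5,interpolation=cv2.INTER_CUBIC)[:,:,::-1])
E
```

```text
[0.19, 0.516, 0.196] (np.float64(68.2416307768338), np.float64(91.33269826022891)) (np.float64(72.643149094943), np.float64(339.7080060646658))
[0.19, 0.516, 0.209] (np.float64(66.4256556092723), np.float64(86.74825176874317)) (np.float64(69.9904174451222), np.float64(340.8585619774718))
[0.19, 0.516, 0.23] (np.float64(63.42194126959086), np.float64(79.1653465000168)) (np.float64(65.5658628026207), np.float64(342.77760173628326))
[0.449, 0.054, 0.004] (np.float64(273.5032967508402), np.float64(229.57261298578615))
[0.449, 0.054, 0.03] (np.float64(273.1583600051724), np.float64(229.2479215738314))
[0.449, 0.054, 0.2] (np.float64(270.49810723666576), np.float64(226.74380672259727))
```

View pics/p4.png

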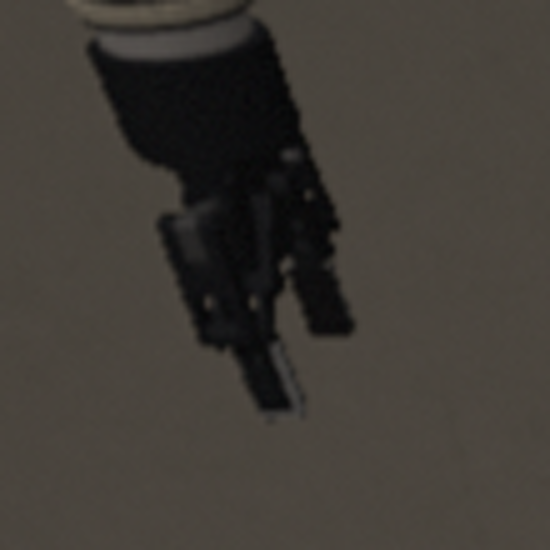

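View pics/p5.png

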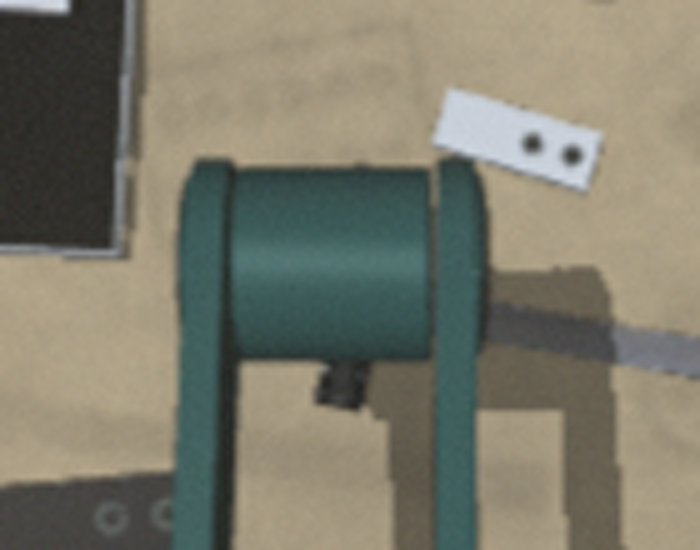

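The fingers shut to 0 without touching anything. In the picture their tips end near p3 (270,285), which is about z 0.03 on the handle top, while the reported TCP z is 0.004. So the real tips sit about 26 mm behind the reported TCP. The first picture shows the same offset. I'll reopen, go lower in steps and watch the force to check it.

```bash
python3 -m jog '[{"translation":[0,0,0],"rotation":[0,0,0]},{"translation":[0,0,0],"rotation":[0,0,0]},{"translation":[0,0,0],"rotation":[0,0,0]},{"translation":[0,0,0],"rotation":[0,0,0]},{"translation":[0,0,0.006],"rotation":[0,0,0]},{"translation":[0,0,0.006],"rotation":[0,0,0]},{"translation":[0,0,0],"rotation":[0,0,0]}]' 0.6 40
python3 - <<'E'
from go import *
state()
s=eyes.snapshot("scene")
cv2.imwrite("pics/p6.png",cv2.resize(s["pixels"][165:255,185:275],None,fx=6,fy=6,interpolation=cv2.INTER_CUBIC)[:,:,::-1])
E
```

```text
clock: 5.32
position: [0.4477, 0.054, -0.0095]
ee_rot: [-179.8, 0.0, 79.7]
force: [-0.3, -0.2, -0.5]
gripper_width: 0.051
t 5.32 p [ 0.4477  0.054  -0.0095] rpy [-179.8185    0.0269   79.6875] F [-0.3 -0.2 -0.5] M [ 0.01  0.04 -0.  ] w 0.051 q [ -0.3   0.6 107.5   0.   72.1  10. ]
```

View pics/p6.png

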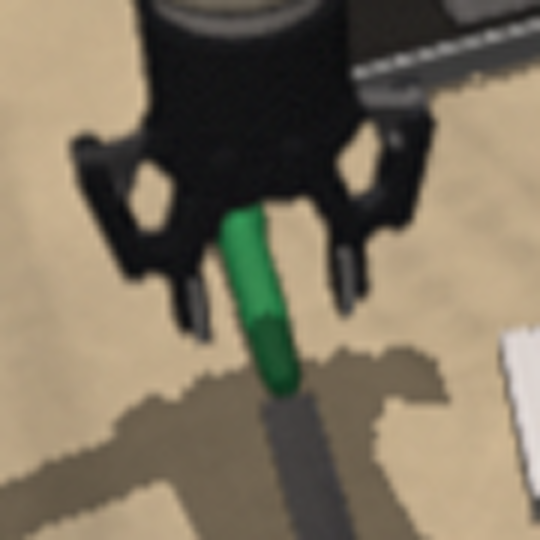

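```bash
python3 -m jog '[{"translation":[0,0,0.004],"rotation":[0,0,0]},{"translation":[0,0,0.004],"rotation":[0,0,0]},{"translation":[0,0,0.002],"rotation":[0,0,0]},{"translation":[0,0,0],"rotation":[0,0,0]}]'
python3 -m jog '[{"translation":[0,0,0.002],"rotation":[0,0,0]},{"translation":[0,0,0.001],"rotation":[0,0,0]},{"translation":[0,0,0],"rotation":[0,0,0]}]' 
python3 - <<'E'
from go import *
state()
E
```

```text
clock: 5.7
position: [0.4485, 0.054, -0.0186]
ee_rot: [-179.9, 0.0, 79.7]
force: [0.1, -0.6, -0.4]
gripper_width: 0.0512
clock: 5.95
position: [0.4489, 0.054, -0.021]
ee_rot: [-180.0, -0.0, 79.7]
force: [-0.5, 0.8, 0.5]
gripper_width: 0.0513
t 5.95 p [ 0.4489  0.054  -0.021 ] rpy [-179.982    -0.0011   79.6862] F [-0.5  0.8  0.5] M [-0.03  0.01  0.01] w 0.0513 q [ -0.3   1.5 108.1   0.   70.4  10. ]
```

```bash
python3 -m jog '[{"translation":[0,0,0.0015],"rotation":[0,0,0]},{"translation":[0,0,0],"rotation":[0,0,0]},{"translation":[0,0,0],"rotation":[0,0,0]},{"translation":[0,0,0],"rotation":[0,0,0]},{"translation":[0,0,0],"rotation":[0,0,0]},{"translation":[0,0,0],"rotation":[0,0,0]},{"translation":[0,0,0],"rotation":[0,0,0]}]' 0 100
python3 - <<'E'
from go import *
state()
E
```

```text
clock: 6.53
position: [0.4489, 0.054, -0.022]
ee_rot: [-180.0, -0.0, 79.7]
force: [-3.3, 1.0, 5.7]
gripper_width: 0.0135
t 6.53 p [ 0.4489  0.054  -0.022 ] rpy [-179.9818   -0.007    79.6856] F [-3.3  1.   5.7] M [ 0.08  0.58 -0.06] w 0.0135 q [ -0.3   1.6 108.2   0.   70.3  10. ]
```

```bash
python3 - <<'E'
from go import *
state()
s=eyes.snapshot("scene")
cv2.imwrite("pics/p7.png",cv2.resize(s["pixels"][165:255,185:275],None,fx=6.5,fy=6.5,interpolation=cv2.INTER_CUBIC)[:,:,::-1])
E
```

```text
t 6.53 p [ 0.4489  0.054  -0.022 ] rpy [-179.9818   -0.007    79.6856] F [-3.3  1.   5.7] M [ 0.08  0.58 -0.06] w 0.0135 q [ -0.3   1.6 108.2   0.   70.3  10. ]
```

View pics/p7.png

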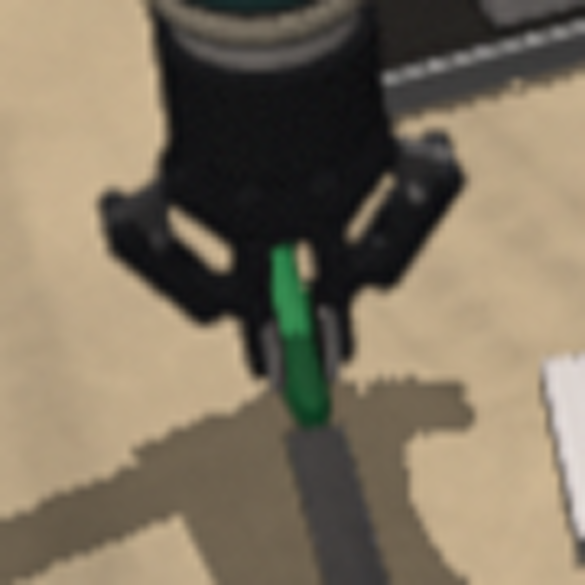

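The handle is between the pads. The gap at the tips is about 13 mm, which matches the tapered front of the handle in the image, and the tips are at z of about 8 mm. I'll let it settle and test-lift.

```bash
python3 -m jog '[{"translation":[0,0,0],"rotation":[0,0,0]},{"translation":[0,0,0],"rotation":[0,0,0]}]'
python3 -m jog '[{"translation":[0,0,-0.01],"rotation":[0,0,0]},{"translation":[0,0,-0.015],"rotation":[0,0,0]},{"translation":[0,0,-0.025],"rotation":[0,0,0]},{"translation":[0,0,-0.03],"rotation":[0,0,0]},{"translation":[0,0,-0.03],"rotation":[0,0,0]},{"translation":[0,0,-0.03],"rotation":[0,0,0]},{"translation":[0,0,0],"rotation":[0,0,0]}]'
python3 - <<'E'
from go import *
state()
s=eyes.snapshot("scene");t=eyes.snapshot("top")
a=cv2.resize(s["pixels"][110:310,170:310],None,fx=3,fy=3,interpolation=cv2.INTER_CUBIC);b=cv2.resize(t["pixels"][190:270,240:370],None,fx=2.8,fy=2.8,interpolation=cv2.INTER_CUBIC)
c=np.zeros((600,800,3),np.uint8);c[:a.shape[0],:a.shape[1]]=a;c[:b.shape[0],425:425+b.shape[1]]=b
cv2.imwrite("pics/p8.png",c[:,:,::-1])
E
```

```text
clock: 6.75
position: [0.449, 0.054, -0.022]
ee_rot: [-180.0, -0.0, 79.7]
force: [-3.2, -0.2, 6.2]
gripper_width: 0.0135
clock: 7.33
position: [0.4538, 0.0539, 0.1249]
ee_rot: [179.2, -0.1, 79.7]
force: [0.3, 1.0, -0.8]
gripper_width: 0.0133
t 7.33 p [0.4538 0.0539 0.1249] rpy [179.1966  -0.1392  79.6886] F [ 0.3  1.  -0.8] M [ 0.04 -0.02  0.02] w 0.0133 q [-0.3 -6.2 97.8 -0.  87.6 10. ]
```

View pics/p8.png

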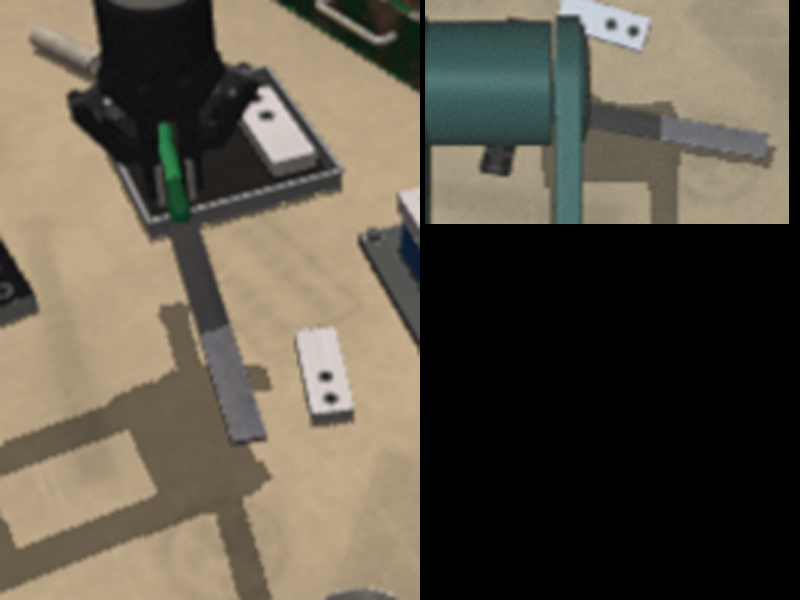

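```bash
python3 -m jog '[{"translation":[0,0,0],"rotation":[0,0,0]},{"translation":[0,0,0],"rotation":[0,0,0]}]'
cat > toe.py <<'E'
from m import *
from go import *
def blade(S,box):
    # bright (unshadowed) blade pixels
    im=S["pixels"];hsv=cv2.cvtColor(im,cv2.COLOR_RGB2HSV);H,Sa,V=cv2.split(hsv)
    m=np.zeros(H.shape,bool);x0,y0,x1,y1=box;m[y0:y1,x0:x1]=((Sa<45)&(V>90)&(V<175))[y0:y1,x0:x1]
    c=max(comps(m,20),key=lambda c:c.sum());ys,xs=np.nonzero(c)
    r=cv2.minAreaRect(np.stack([xs,ys],1).astype(np.float32));return c.sum(),cv2.boxPoints(r)
if __name__=="__main__":
    s=eyes.snapshot("scene");t=eyes.snapshot("top");state()
    print(blade(t,(320,225,375,260)));print(blade(s,(230,200,280,275)))
    b=cv2.resize(t["pixels"][220:260,300:380],None,fx=9,fy=9,interpolation=cv2.INTER_CUBIC);cv2.imwrite("pics/q1.png",b[:,:,::-1])
    b=cv2.resize(s["pixels"][170:265,210:270],None,fx=6,fy=6,interpolation=cv2.INTER_CUBIC);cv2.imwrite("pics/q2.png",b[:,:,::-1])
E
python3 toe.py
```

```text
clock: 7.6
position: [0.4476, 0.0539, 0.1154]
ee_rot: [-179.8, 0.0, 79.7]
force: [0.7, 0.3, -3.2]
gripper_width: 0.0134
t 7.7 p [0.4478 0.0539 0.1157] rpy [-179.7832    0.0329   79.6865] F [-0.9 -0.  -1.5] M [ 0.04  0.02 -0.01] w 0.0137 q [-0.3 -5.8 98.5  0.  87.6 10. ]
(np.int64(381), array([[322.3462, 241.7412],
       [324.2172, 231.8519],
       [362.4958, 239.0938],
       [360.6248, 248.9831]], dtype=float32))
(np.int64(425), array([[233.4496, 225.1652],
       [244.4588, 221.8624],
       [255.5505, 258.8349],
       [244.5413, 262.1376]], dtype=float32))
```

View pics/q1.png

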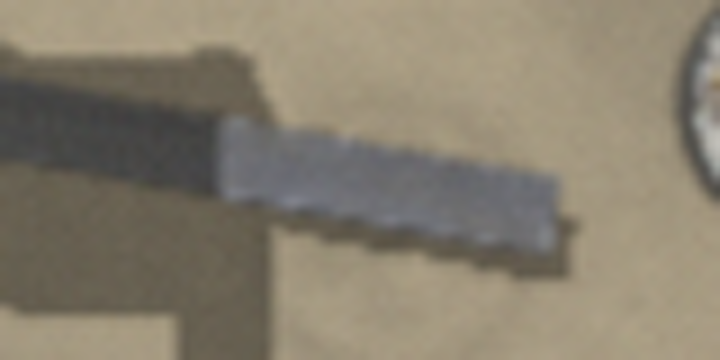

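View pics/q2.png

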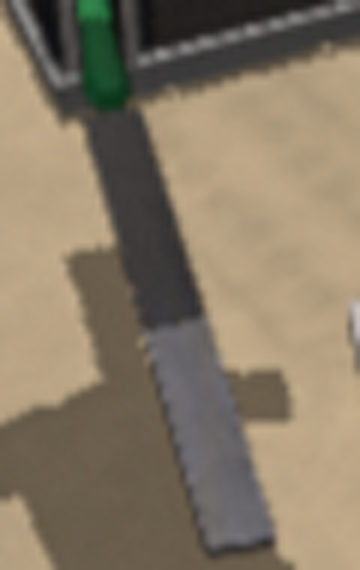

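```bash
python3 - <<'E'
from go import *
s=eyes.snapshot("scene");t=eyes.snapshot("top")
c1=lambda x,y:(300+x/9-.5,220+y/9-.5); c2=lambda x,y:(210+x/6-.5,170+y/6-.5)
a,ea=tri(t,c1(560,178),s,c2(271,538));b,eb=tri(t,c1(557,248),s,c2(208,548));print(a,ea,b,eb)
toe=(a+b)/2; print("toe mid",toe, "w",np.linalg.norm(a-b))
# ray through a visible shadow boundary of blade: centre points of both at same physical point: top (221,150), scene (172,330)
m1,e=tri(t,c1(220,158),s,c2(175,328));print("shadow-line mid",m1,e,"slope deg",np.degrees(np.arctan2(toe[2]-m1[2],np.linalg.norm((toe-m1)[:2]))))
d=(m1-toe);print("yaw",np.degrees(np.arctan2(d[0],d[1])))
# heel from scene ray with y known from 200mm range
o,dr=ray(s,*c2(116,108))
for z in(.1,.11,.12,.13,.14):
    p=o+dr*(z-o[2])/dr[2];print(z,p,np.linalg.norm(p-toe), "slope",np.degrees(np.arcsin((toe[2]-z)/.2)))
E
```

```text
[ 0.417  -0.1685  0.1379] 0.003655700619603588 [ 0.3975 -0.1665  0.142 ] 0.0044446745330351395
toe mid [ 0.4073 -0.1675  0.14  ] w 0.02005571566219082
shadow-line mid [ 0.4239 -0.0754  0.1393] 0.0020933871142039813 slope deg 0.40764913053890767
yaw 10.242154323999232
0.1 [0.4606 0.0782 0.1   ] 0.2545681166237682 slope 11.524097911383926
0.11 [0.457  0.0674 0.11  ] 0.24197034572398077 slope 8.614181005390407
0.12 [0.4535 0.0566 0.12  ] 0.22967998080812552 slope 5.726505570902464
0.13 [0.4499 0.0458 0.13  ] 0.21774908065038265 slope 2.853366707898951
0.14 [0.4463 0.035  0.14  ] 0.20624003934731142 slope -0.01260156269889242
```

```bash
python3 - <<'E'
from go import *
s=eyes.snapshot("scene")
x0,y0,f=195,135,9
cv2.imwrite("pics/p9.png",cv2.resize(s["pixels"][y0:y0+62,x0:x0+62],None,fx=f,fy=f,interpolation=cv2.INTER_CUBIC)[:,:,::-1])
for p in([.4478,.054,.1157],[.4478,.054,.1257],[.4478,.054,.1357],[.4478,.054,.1457],[.4478,.054,.1557],[.4435,.0303,.14],[.4435,.0303,.15],[.463,.1375,.14],[.463,.1375,.15]):
    u,v=proj(s,p);print(p,round((u-x0+.5)*f),round((v-y0+.5)*f))
E
```

```text
[0.4478, 0.054, 0.1157] 293 503
[0.4478, 0.054, 0.1257] 290 473
[0.4478, 0.054, 0.1357] 287 443
[0.4478, 0.054, 0.1457] 284 412
[0.4478, 0.054, 0.1557] 281 381
[0.4435, 0.0303, 0.14] 305 492
[0.4435, 0.0303, 0.15] 302 461
[0.463, 0.1375, 0.14] 222 226
[0.463, 0.1375, 0.15] 218 196
```

View pics/p9.png

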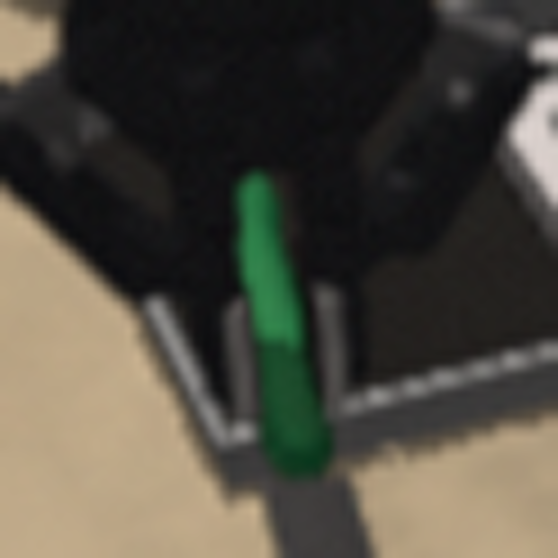

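```bash
cat >> go.py <<'E'
YAW=-6.8;C=np.array([.6614,.0803,.070])
fy=np.array([np.sin(np.radians(-YAW)),np.cos(np.radians(-YAW)),0]);fx=np.array([fy[1],-fy[0],0])
def filepose(yc,up,dh=-.0275,dx=0,tilt=-35,yaw=YAW):
    R=tool(yaw,tilt);P=C+fy*(yc-.060)+fx*dx
    return P-R.apply([-.125,0,dh-0.0])-R.apply([0,0,up]),R
E
python3 - <<'E'
from go import *
s=state()
for yc,up in((.12,.05),(.12,.02),(.12,0),(-.03,0)):
    p,R=filepose(yc,up);print(yc,up,p,Ro.as_euler(R,"xyz",degrees=True));to(p,R,s)
E
```

```text
t 7.85 p [0.4485 0.0539 0.1167] rpy [-179.8902    0.0126   79.6845] F [ 0.  -0.6 -1.6] M [ 0.03 -0.03  0.02] w 0.0135 q [-0.3 -5.9 98.4  0.  87.6 10. ]
0.12 0.05 [0.6705 0.2655 0.0884] [145.    0.   83.2]
shift now-axes [0.2479 0.1805 0.0279] | 0.308
turn [-35.099    1.0828  -3.403 ]
shift in final axes [0.2364 0.1438 0.1352]
0.12 0.02 [0.6876 0.2635 0.0639] [145.    0.   83.2]
shift now-axes [0.249  0.1978 0.0524] | 0.322
turn [-35.099    1.0828  -3.403 ]
shift in final axes [0.2364 0.1438 0.1652]
0.12 0 [0.699  0.2621 0.0475] [145.    0.   83.2]
shift now-axes [0.2497 0.2092 0.0688] | 0.333
turn [-35.099    1.0828  -3.403 ]
shift in final axes [0.2364 0.1438 0.1852]
-0.03 0 [0.6812 0.1132 0.0475] [145.    0.   83.2]
shift now-axes [0.1    0.2184 0.0688] | 0.25
turn [-35.099    1.0828  -3.403 ]
shift in final axes [0.0864 0.1438 0.1852]
```

```bash
python3 -m jog '[{"translation":[0,0,0],"rotation":[-5.85,0.18,-0.57]},{"translation":[0,0,0],"rotation":[-5.85,0.18,-0.57]},{"translation":[0,0,0],"rotation":[-5.85,0.18,-0.57]},{"translation":[0,0,0],"rotation":[-5.85,0.18,-0.57]},{"translation":[0,0,0],"rotation":[-5.85,0.18,-0.57]},{"translation":[0,0,0],"rotation":[-5.85,0.18,-0.57]},{"translation":[0.0236,0.0144,0.0135],"rotation":[0,0,0]},{"translation":[0.0236,0.0144,0.0135],"rotation":[0,0,0]},{"translation":[0.0236,0.0144,0.0135],"rotation":[0,0,0]},{"translation":[0.0236,0.0144,0.0135],"rotation":[0,0,0]},{"translation":[0.0236,0.0144,0.0135],"rotation":[0,0,0]},{"translation":[0.0236,0.0144,0.0135],"rotation":[0,0,0]},{"translation":[0.0236,0.0144,0.0135],"rotation":[0,0,0]},{"translation":[0.0236,0.0144,0.0135],"rotation":[0,0,0]},{"translation":[0.0236,0.0144,0.0135],"rotation":[0,0,0]},{"translation":[0.0236,0.0144,0.0135],"rotation":[0,0,0]},{"translation":[0,0,0],"rotation":[0,0,0]},{"translation":[0,0,0],"rotation":[0,0,0]}]'
python3 - <<'E'
from go import *
s=state()
p,R=filepose(.12,.02);to(p,R,s)
s=eyes.snapshot("scene");t=eyes.snapshot("top")
a=cv2.resize(s["pixels"][90:260,230:370],None,fx=3,fy=3,interpolation=cv2.INTER_CUBIC);b=cv2.resize(t["pixels"][100:190,190:330],None,fx=2.7,fy=2.7,interpolation=cv2.INTER_CUBIC)
c=np.zeros((600,800,3),np.uint8);c[:a.shape[0],:a.shape[1]]=a;c[:b.shape[0],421:421+b.shape[1]]=b
cv2.imwrite("pics/p10.png",c[:,:,::-1])
E
```

```text
clock: 9.35
position: [0.6709, 0.2659, 0.0876]
ee_rot: [145.1, 0.1, 83.2]
force: [0.1, 0.5, -1.8]
gripper_width: 0.0134
t 9.35 p [0.6709 0.2659 0.0876] rpy [145.0942   0.0946  83.2427] F [ 0.1  0.5 -1.8] M [ 0.1   0.51 -0.01] w 0.0134 q [ 26.   10.6  92.5 -24.3  49.2  44.2]
shift now-axes [-0.0004  0.0003  0.0291] | 0.029
turn [-0.0942  0.053   0.0892]
shift in final axes [-0.0005  0.0002  0.0291]
```

View pics/p10.png

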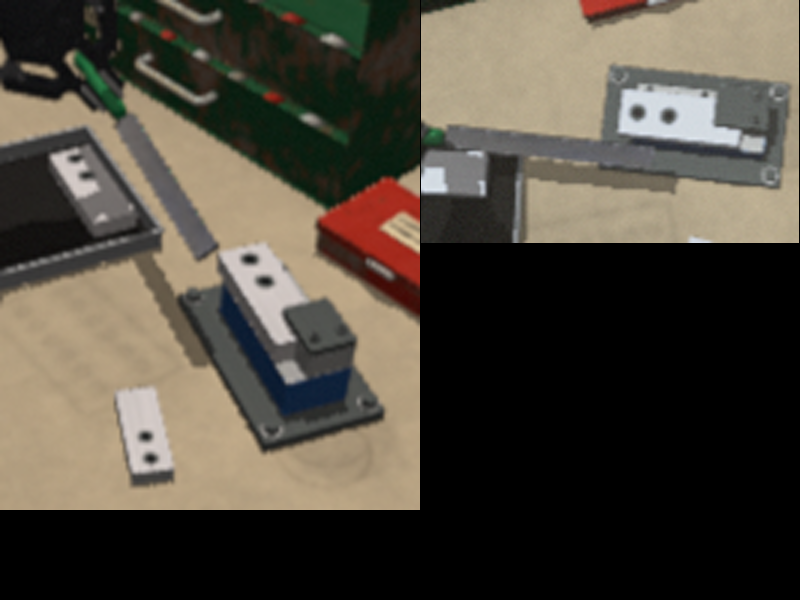

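```bash
python3 - <<'E'
from go import *
st=env.sense();R=Ro.from_euler("xyz",st["ee_rot"],degrees=True)
s=eyes.snapshot("scene");t=eyes.snapshot("top")
for S,n,(x0,y0,w,h),f in((s,"s",(255,115,60,80),7),(t,"t",(190,125,100,55),7)):
    im=cv2.resize(S["pixels"][y0:y0+h,x0:x0+w],None,fx=f,fy=f,interpolation=cv2.INTER_CUBIC)[:,:,::-1].copy()
    for x in(-.225,-.025):
        for y in(-.011,.011):
            u,v=proj(S,st["position"]+R.apply([x,y,-.033]));cv2.circle(im,(int((u-x0+.5)*f),int((v-y0+.5)*f)),3,(0,0,255),-1)
    cv2.imwrite(f"pics/r_{n}.png",im)
E
```

```text
(no output)
```

View pics/r_s.png

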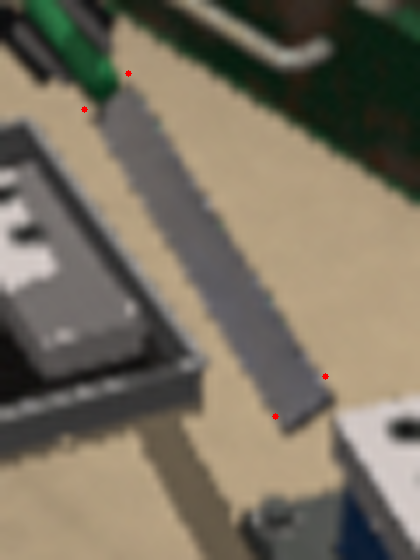

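View pics/r_t.png

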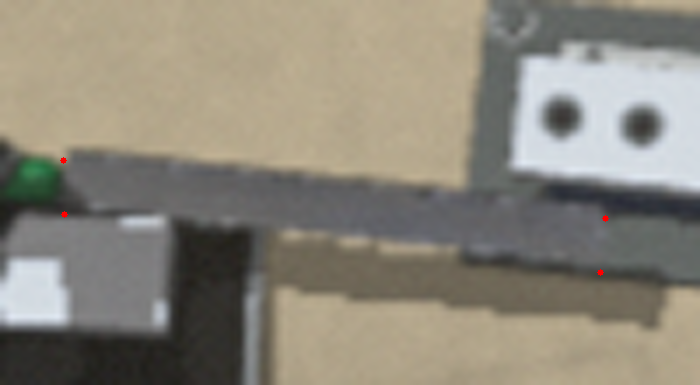

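```bash
python3 -m jog '[{"translation":[0,0,0.012],"rotation":[0,0,0]},{"translation":[0,0,0.01],"rotation":[0,0,0]},{"translation":[0,0,0.005],"rotation":[0,0,0]},{"translation":[0,0,0],"rotation":[0,0,0]},{"translation":[0,0,0],"rotation":[0,0,0]}]'
cat > ov.py <<'E'
from go import *
import sys
def ov(tag,dh=-.033,boxes=((255,125,70,80),(190,125,110,55)),f=7):
    st=state();R=Ro.from_euler("xyz",st["ee_rot"],degrees=True)
    for n,(x0,y0,w,h) in zip(("scene","top"),boxes):
        S=eyes.snapshot(n)
        im=cv2.resize(S["pixels"][y0:y0+h,x0:x0+w],None,fx=f,fy=f,interpolation=cv2.INTER_CUBIC)[:,:,::-1]
        im=cv2.convertScaleAbs(im,alpha=1.3)
        for x in(-.225,-.125,-.025):
            for y in(-.011,.011):
                u,v=proj(S,st["position"]+R.apply([x,y,dh]));cv2.circle(im,(int((u-x0+.5)*f),int((v-y0+.5)*f)),2,(0,0,255),-1)
        cv2.imwrite(f"pics/{tag}_{n}.png",im)
if __name__=="__main__":ov(sys.argv[1],float(sys.argv[2]))
E
python3 ov.py v1 -0.026
```

```text
clock: 9.97
position: [0.6861, 0.2627, 0.0667]
ee_rot: [145.0, 0.1, 83.2]
force: [-0.2, -0.6, -1.5]
gripper_width: 0.0133
t 9.97 p [0.6861 0.2627 0.0667] rpy [144.9832   0.0526  83.1757] F [-0.2 -0.6 -1.5] M [ 0.04  0.48 -0.03] w 0.0133 q [ 25.1  13.1  92.1 -24.6  46.8  44.4]
```

View pics/v1_scene.png

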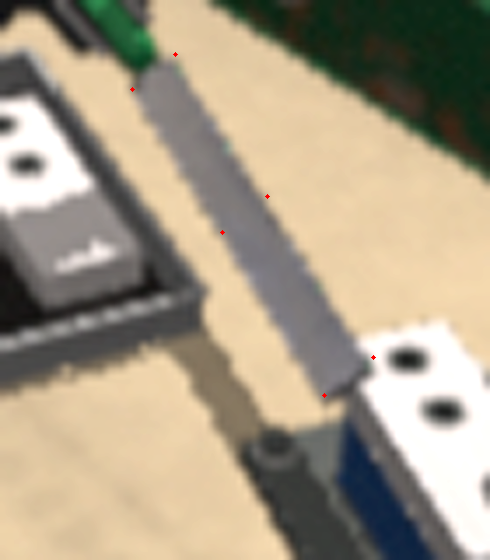

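View pics/v1_top.png

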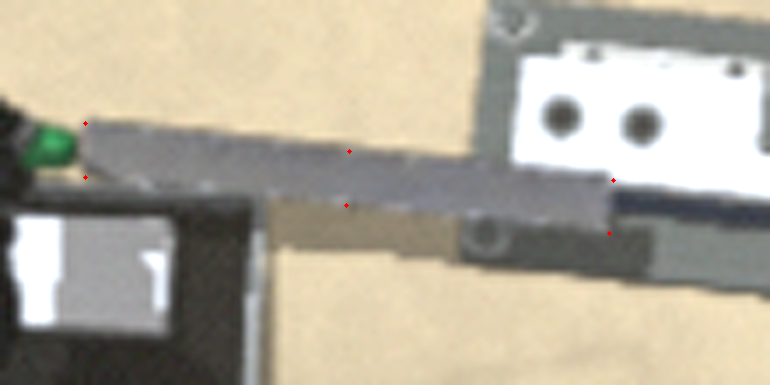

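```bash
python3 - <<'E'
from go import *
s=state()
p,R=filepose(.12,0,dh=-.0205);to(p,R,s)
E
```

```text
t 10.07 p [0.6866 0.2633 0.0681] rpy [144.8779  -0.0088  83.2095] F [-0.  -0.5 -1.6] M [0.08 0.5  0.01] w 0.0134 q [ 25.1  13.   92.1 -24.6  46.8  44.4]
shift now-axes [ 0.0003 -0.0017  0.017 ] | 0.017
turn [ 0.1221 -0.0127  0.0027]
shift in final axes [ 0.0003 -0.0017  0.017 ]
```

```bash
python3 -m jog '[{"translation":[0,-0.0017,0.006],"rotation":[0,0,0]},{"translation":[0,0,0.005],"rotation":[0,0,0]},{"translation":[0,0,0],"rotation":[0,0,0]},{"translation":[0,0,0],"rotation":[0,0,0]}]'
python3 -c "from go import *;state()"
python3 -m jog '[{"translation":[0,0,0.001],"rotation":[0,0,0]},{"translation":[0,0,0.001],"rotation":[0,0,0]},{"translation":[0,0,0],"rotation":[0,0,0]}]'
python3 -c "from go import *;state()"
python3 -m jog '[{"translation":[0,0,0.001],"rotation":[0,0,0]},{"translation":[0,0,0.001],"rotation":[0,0,0]},{"translation":[0,0,0],"rotation":[0,0,0]}]'
python3 ov.py v2 -0.026
```

```text
clock: 10.4
position: [0.6911, 0.2626, 0.0571]
ee_rot: [145.0, 0.0, 83.2]
force: [0.0, 0.5, -1.7]
gripper_width: 0.0135
t 10.4 p [0.6911 0.2626 0.0571] rpy [144.9554   0.0375  83.2087] F [ 0.   0.5 -1.7] M [0.11 0.48 0.01] w 0.0135 q [ 24.8  14.1  92.1 -24.9  45.7  44.7]
clock: 10.65
position: [0.6926, 0.2627, 0.0564]
ee_rot: [144.9, -0.0, 83.2]
force: [-0.4, -0.4, -2.4]
gripper_width: 0.0134
t 10.65 p [0.6926 0.2627 0.0564] rpy [144.8827  -0.005   83.2193] F [-0.4 -0.4 -2.4] M [0.11 0.5  0.03] w 0.0134 q [ 24.8  14.3  92.  -24.9  45.6  44.7]
clock: 10.9
position: [0.6936, 0.2625, 0.0546]
ee_rot: [144.9, 0.0, 83.2]
force: [0.0, -0.0, -2.3]
gripper_width: 0.0137
t 10.9 p [0.6936 0.2625 0.0546] rpy [144.8954   0.0037  83.2173] F [ 0.  -0.  -2.3] M [0.14 0.48 0.01] w 0.0137 q [ 24.7  14.5  91.9 -25.   45.4  44.7]
```

View pics/v2_scene.png

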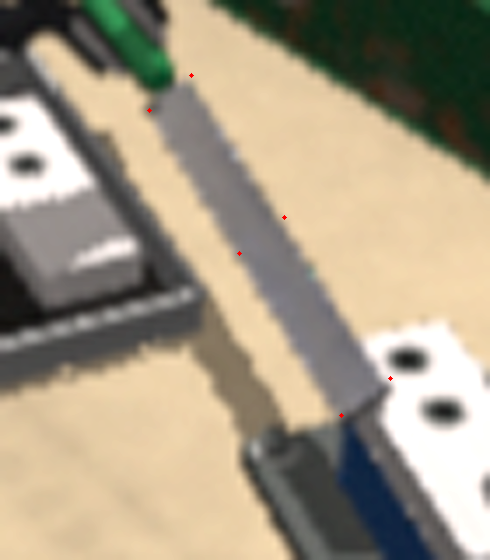

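View pics/v2_top.png

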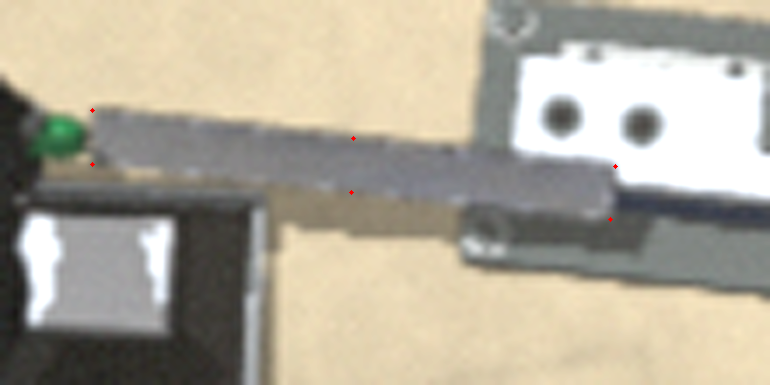

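```bash

python3 -m jog '[{"translation":[0,0.0,0.001],"rotation":[0,0,0]},{"translation":[0,0,0.001],"rotation":[0,0,0]},{"translation":[0,0,0],"rotation":[0,0,0]}]'
python3 -c "from go import *;state()"
python3 -m jog '[{"translation":[0,0,0.001],"rotation":[0,0,0]},{"translation":[0,0,0.0005],"rotation":[0,0,0]},{"translation":[0,0,0],"rotation":[0,0,0]}]'
python3 -c "from go import *;state()"
python3 -m jog '[{"translation":[0,0,0.001],"rotation":[0,0,0]},{"translation":[0,0,0.0005],"rotation":[0,0,0]},{"translation":[0,0,0],"rotation":[0,0,0]}]'
python3 -c "from go import *;state()"
```

```text
clock: 11.25
position: [0.6948, 0.2623, 0.0529]
ee_rot: [144.9, 0.0, 83.2]
force: [0.7, -0.2, -1.7]
gripper_width: 0.0135
t 11.25 p [0.6948 0.2623 0.0529] rpy [144.9027   0.0078  83.2118] F [ 0.7 -0.2 -1.7] M [ 0.11  0.43 -0.  ] w 0.0135 q [ 24.6  14.7  91.9 -25.   45.2  44.7]
clock: 11.5
position: [0.6956, 0.2622, 0.0517]
ee_rot: [144.9, 0.0, 83.2]
force: [-0.5, 0.2, -1.1]
gripper_width: 0.0137
t 11.5 p [0.6956 0.2622 0.0517] rpy [144.8975   0.0057  83.2167] F [-0.5  0.2 -1.1] M [ 0.11  0.48 -0.02] w 0.0137 q [ 24.6  14.9  91.8 -25.   45.1  44.7]
clock: 11.75
position: [0.6965, 0.2621, 0.0506]
ee_rot: [144.9, 0.0, 83.2]
force: [-0.1, 0.6, -3.0]
gripper_width: 0.0133
t 11.75 p [0.6965 0.2621 0.0506] rpy [144.8937   0.0024  83.2151] F [-0.1  0.6 -3. ] M [ 0.04  0.44 -0.09] w 0.0133 q [ 24.6  15.   91.8 -25.   45.   44.8]
```

```bash

python3 -m jog '[{"translation":[0,0.0,0.001],"rotation":[0,0,0]},{"translation":[0,0,0.0005],"rotation":[0,0,0]},{"translation":[0,0,0],"rotation":[0,0,0]}]'
python3 ov.py v3 -0.026
python3 -m jog '[{"translation":[0,0,0.001],"rotation":[0,0,0]},{"translation":[0,0,0.0005],"rotation":[0,0,0]},{"translation":[0,0,0],"rotation":[0,0,0]}]'
python3 -c "from go import *;state()"
```

```text
clock: 12.0
position: [0.6974, 0.2621, 0.0494]
ee_rot: [144.9, -0.0, 83.2]
force: [0.6, 0.2, -2.1]
gripper_width: 0.0136
t 12.0 p [0.6974 0.2621 0.0494] rpy [144.8876  -0.0007  83.2183] F [ 0.6  0.2 -2.1] M [ 0.11  0.47 -0.06] w 0.0136 q [ 24.5  15.2  91.8 -25.1  44.9  44.8]
clock: 12.35
position: [0.6982, 0.262, 0.0482]
ee_rot: [144.9, -0.0, 83.2]
force: [0.0, 0.7, -1.6]
gripper_width: 0.0132
t 12.35 p [0.6982 0.262  0.0482] rpy [144.8902  -0.0005  83.2202] F [ 0.   0.7 -1.6] M [ 0.01  0.47 -0.02] w 0.0132 q [ 24.5  15.4  91.7 -25.1  44.7  44.8]
```

View pics/v3_top.png

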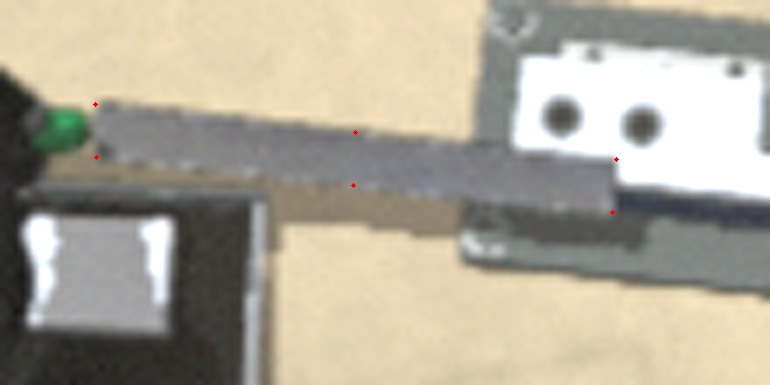

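View pics/v3_scene.png

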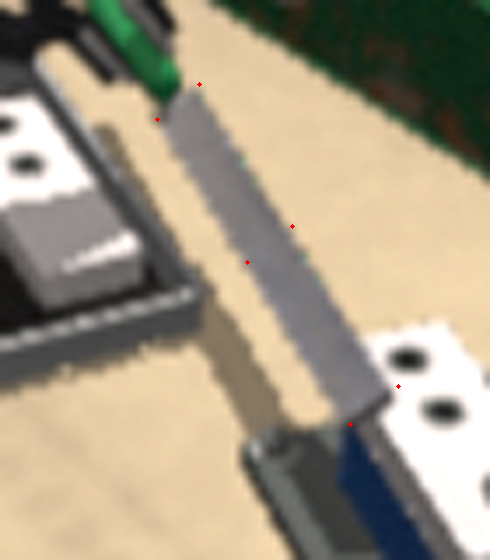

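```bash

python3 -m jog '[{"translation":[0,0.0,0.001],"rotation":[0,0,0]},{"translation":[0,0,0.0005],"rotation":[0,0,0]},{"translation":[0,0,0],"rotation":[0,0,0]}]'
python3 -c "from go import *;state()"
python3 -m jog '[{"translation":[0,0,0.001],"rotation":[0,0,0]},{"translation":[0,0,0.0005],"rotation":[0,0,0]},{"translation":[0,0,0],"rotation":[0,0,0]}]'
python3 -c "from go import *;state()"
python3 -m jog '[{"translation":[0,0,0.001],"rotation":[0,0,0]},{"translation":[0,0,0.0005],"rotation":[0,0,0]},{"translation":[0,0,0],"rotation":[0,0,0]}]'
python3 -c "from go import *;state()"
```

```text
clock: 12.6
position: [0.6991, 0.2619, 0.047]
ee_rot: [144.9, -0.0, 83.2]
force: [-0.5, 0.7, 0.1]
gripper_width: 0.0137
t 12.6 p [0.6991 0.2619 0.047 ] rpy [144.8839  -0.0022  83.2201] F [-0.5  0.7  0.1] M [-0.03  0.44 -0.07] w 0.0137 q [ 24.4  15.5  91.7 -25.1  44.6  44.8]
clock: 12.85
position: [0.7, 0.2618, 0.0458]
ee_rot: [144.9, -0.0, 83.2]
force: [-0.7, -0.1, -0.9]
gripper_width: 0.0132
t 12.85 p [0.7    0.2618 0.0458] rpy [144.883   -0.0013  83.2232] F [-0.7 -0.1 -0.9] M [-0.06  0.5  -0.05] w 0.0132 q [ 24.4  15.7  91.6 -25.1  44.5  44.8]
clock: 13.1
position: [0.7009, 0.2617, 0.0445]
ee_rot: [144.9, 0.0, 83.2]
force: [-0.5, 1.2, -0.4]
gripper_width: 0.0129
t 13.1 p [0.7009 0.2617 0.0445] rpy [144.8813   0.0004  83.2225] F [-0.5  1.2 -0.4] M [-0.08  0.43 -0.04] w 0.0129 q [ 24.3  15.8  91.6 -25.2  44.4  44.8]
```

```bash

python3 -m jog '[{"translation":[0,0.0,0.001],"rotation":[0,0,0]},{"translation":[0,0,0.001],"rotation":[0,0,0]},{"translation":[0,0,0],"rotation":[0,0,0]}]' - 120
python3 -c "from go import *;state()"
python3 -m jog '[{"translation":[0,0,0.001],"rotation":[0,0,0]},{"translation":[0,0,0.001],"rotation":[0,0,0]},{"translation":[0,0,0],"rotation":[0,0,0]}]'
python3 ov.py v4 -0.033
```

```text
clock: 13.35
position: [0.7021, 0.2615, 0.0429]
ee_rot: [144.9, 0.0, 83.2]
force: [0.1, 0.6, 0.1]
gripper_width: 0.0124
t 13.35 p [0.7021 0.2615 0.0429] rpy [144.8782   0.0122  83.2268] F [0.1 0.6 0.1] M [-0.2   0.43 -0.06] w 0.0124 q [ 24.3  16.   91.5 -25.2  44.2  44.8]
clock: 13.6
position: [0.7032, 0.2614, 0.0412]
ee_rot: [144.9, 0.0, 83.2]
force: [-1.0, 0.9, -0.6]
gripper_width: 0.0125
t 13.6 p [0.7032 0.2614 0.0412] rpy [144.8832   0.0037  83.2228] F [-1.   0.9 -0.6] M [-0.22  0.44 -0.06] w 0.0125 q [ 24.2  16.2  91.5 -25.2  44.1  44.9]
```

View pics/v4_top.png

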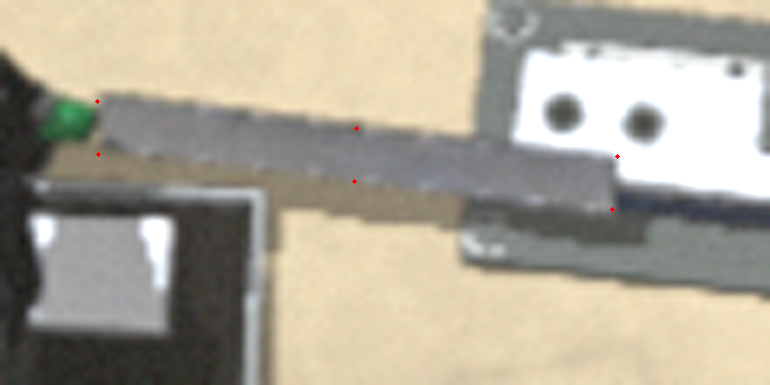

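View pics/v4_scene.png

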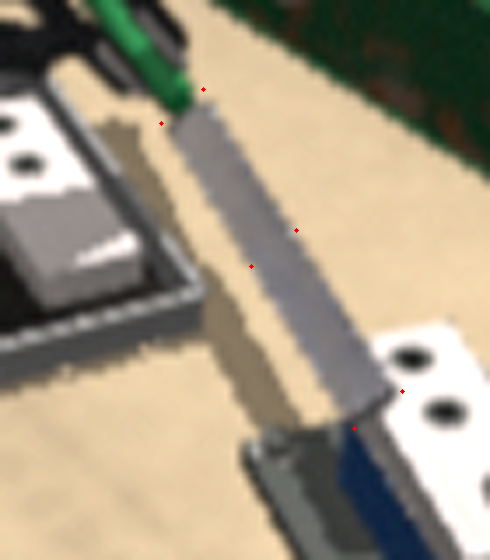

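Toe contact is at about reported z 0.048. In pics v2–v4 the toe stays put, around (350,425), while the heel keeps sinking. So the file is pitching in a weak, shallow grip: 13 mm wide when the handle is wider. I'll lay it back where it was and regrip deeper.

```bash

python3 -m jog '[{"translation":[0,0,-0.012],"rotation":[0,0,0]},{"translation":[0,0,-0.02],"rotation":[0,0,0]},{"translation":[0,0,-0.026],"rotation":[0,0,0]},{"translation":[-0.0236,-0.0144,-0.0135],"rotation":[0,0,0]},{"translation":[-0.0236,-0.0144,-0.0135],"rotation":[0,0,0]},{"translation":[-0.0236,-0.0144,-0.0135],"rotation":[0,0,0]},{"translation":[-0.0236,-0.0144,-0.0135],"rotation":[0,0,0]},{"translation":[-0.0236,-0.0144,-0.0135],"rotation":[0,0,0]},{"translation":[-0.0236,-0.0144,-0.0135],"rotation":[0,0,0]},{"translation":[-0.0236,-0.0144,-0.0135],"rotation":[0,0,0]},{"translation":[-0.0236,-0.0144,-0.0135],"rotation":[0,0,0]},{"translation":[-0.0236,-0.0144,-0.0135],"rotation":[0,0,0]},{"translation":[-0.0236,-0.0144,-0.0135],"rotation":[0,0,0]},{"translation":[0,0,0],"rotation":[5.85,-0.18,0.57]},{"translation":[0,0,0],"rotation":[5.85,-0.18,0.57]},{"translation":[0,0,0],"rotation":[5.85,-0.18,0.57]},{"translation":[0,0,0],"rotation":[5.85,-0.18,0.57]},{"translation":[0,0,0],"rotation":[5.85,-0.18,0.57]},{"translation":[0,0,0],"rotation":[5.85,-0.18,0.57]}]'
python3 - <<'E'
from go import *
s=state();to([.449,.054,-.022],tool(-10.3),s)
sc=eyes.snapshot("scene");t=eyes.snapshot("top")
a=cv2.resize(sc["pixels"][110:310,170:310],None,fx=3,fy=3,interpolation=cv2.INTER_CUBIC);b=cv2.resize(t["pixels"][190:270,240:370],None,fx=2.8,fy=2.8,interpolation=cv2.INTER_CUBIC)
c=np.zeros((600,800,3),np.uint8);c[:a.shape[0],:a.shape[1]]=a;c[:b.shape[0],425:425+b.shape[1]]=b
cv2.imwrite("pics/p11.png",c[:,:,::-1])
E
```

```text
clock: 15.28
position: [0.4483, 0.0542, 0.1181]
ee_rot: [-179.9, -0.1, 79.7]
force: [0.1, -1.0, -2.8]
gripper_width: 0.0124
t 15.28 p [0.4483 0.0542 0.1181] rpy [-179.9235   -0.0584   79.656 ] F [ 0.1 -1.  -2.8] M [0.08 0.01 0.02] w 0.0124 q [-0.4 -6.  98.4  0.1 87.7 10. ]
shift now-axes [-0.0002  0.0009  0.14  ] | 0.14
turn [-0.0765 -0.0584 -0.044 ]
shift in final axes [-0.0001  0.0007  0.1401]
```

View pics/p11.png

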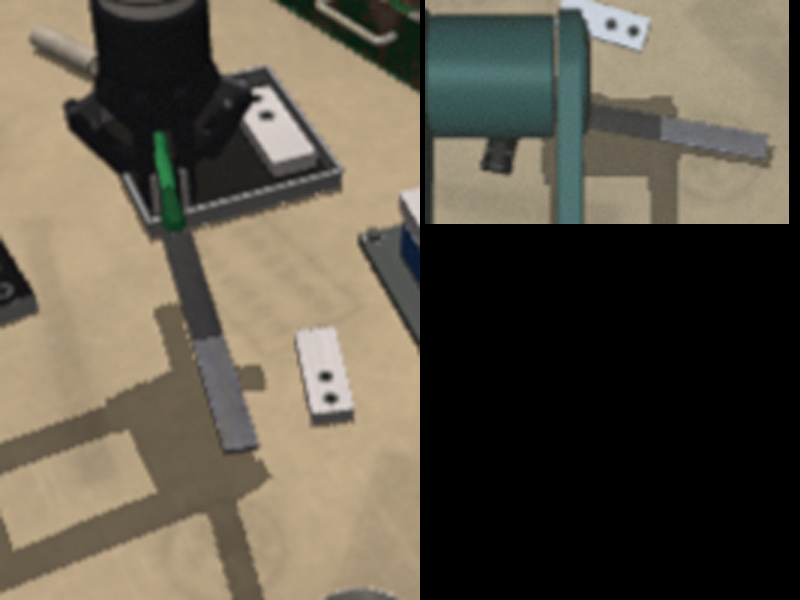

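```bash

python3 -m jog '[{"translation":[0,0,0.03],"rotation":[0,0,0]},{"translation":[0,0,0.035],"rotation":[0,0,0]},{"translation":[0,0,0.03],"rotation":[0,0,0]},{"translation":[0,0,0.02],"rotation":[0,0,0]},{"translation":[0,0,0.01],"rotation":[0,0,0]},{"translation":[0,0,0.005],"rotation":[0,0,0]},{"translation":[0,0,0.003],"rotation":[0,0,0]},{"translation":[0,0,0],"rotation":[0,0,0]}]'
python3 -c "from go import *;state()"
```

```text
clock: 16.05
position: [0.4487, 0.0542, -0.0156]
ee_rot: [179.9, -0.0, 79.7]
force: [0.2, -0.5, -1.7]
gripper_width: 0.0126
t 16.05 p [ 0.4487  0.0542 -0.0156] rpy [179.861   -0.0277  79.6986] F [ 0.2 -0.5 -1.7] M [ 0.06 -0.02  0.01] w 0.0126 q [ -0.3   0.9 108.    0.   70.9  10. ]
```

```bash

python3 -m jog '[{"translation":[0,0,0.002],"rotation":[0,0,0]},{"translation":[0,0,0.002],"rotation":[0,0,0]},{"translation":[0,0,0],"rotation":[0,0,0]}]'
python3 -c "from go import *;state()"
python3 -m jog '[{"translation":[0,0,0],"rotation":[0,0,0]},{"translation":[0,0,0],"rotation":[0,0,0]},{"translation":[0,0,0],"rotation":[0,0,0]},{"translation":[0,0,0.004],"rotation":[0,0,0]},{"translation":[0,0,0.004],"rotation":[0,0,0]},{"translation":[0,0,0],"rotation":[0,0,0]}]' 0.6 40
python3 -c "from go import *;state()"
python3 -m jog '[{"translation":[0,0,0.003],"rotation":[0,0,0]},{"translation":[0,0,0.002],"rotation":[0,0,0]},{"translation":[0,0,0],"rotation":[0,0,0]}]'
python3 -c "from go import *;state()"
```

```text
clock: 16.3
position: [0.4487, 0.0541, -0.02]
ee_rot: [179.9, -0.0, 79.7]
force: [-0.1, 0.3, -2.4]
gripper_width: 0.0126
t 16.3 p [ 0.4487  0.0541 -0.02  ] rpy [179.9049  -0.0206  79.6883] F [-0.1  0.3 -2.4] M [0.03 0.02 0.01] w 0.0126 q [ -0.3   1.3 108.2   0.   70.4  10. ]
clock: 16.8
position: [0.4472, 0.0541, -0.0297]
ee_rot: [-179.9, 0.0, 79.7]
force: [-0.4, 0.6, 0.7]
gripper_width: 0.0514
t 16.8 p [ 0.4472  0.0541 -0.0297] rpy [-179.8983    0.0148   79.6873] F [-0.4  0.6  0.7] M [ 0.01  0.03 -0.01] w 0.0514 q [ -0.3   2.  108.7   0.   69.4  10. ]
clock: 17.05
position: [0.4475, 0.0541, -0.0343]
ee_rot: [-179.9, 0.0, 79.7]
force: [-0.8, -0.1, -0.5]
gripper_width: 0.0509
t 17.05 p [ 0.4475  0.0541 -0.0343] rpy [-179.9321    0.008    79.6856] F [-0.8 -0.1 -0.5] M [0.01 0.03 0.05] w 0.0509 q [ -0.3   2.4 108.9   0.   68.7  10. ]
```

```bash

python3 -m jog '[{"translation":[0,0,0.003],"rotation":[0,0,0]},{"translation":[0,0,0],"rotation":[0,0,0]},{"translation":[0,0,0],"rotation":[0,0,0]}]'
python3 - <<'E'
from go import *
state()
s=eyes.snapshot("scene")
cv2.imwrite("pics/p12.png",cv2.resize(s["pixels"][165:255,185:275],None,fx=6.5,fy=6.5,interpolation=cv2.INTER_CUBIC)[:,:,::-1])
E
```

```text
clock: 17.3
position: [0.4478, 0.0541, -0.0369]
ee_rot: [-180.0, 0.0, 79.7]
force: [-0.1, -0.4, 0.7]
gripper_width: 0.0512
t 17.3 p [ 0.4478  0.0541 -0.0369] rpy [-179.9772    0.0003   79.6872] F [-0.1 -0.4  0.7] M [-0.01 -0.02  0.01] w 0.0512 q [ -0.3   2.6 109.1   0.   68.4  10. ]
```

View pics/p12.png

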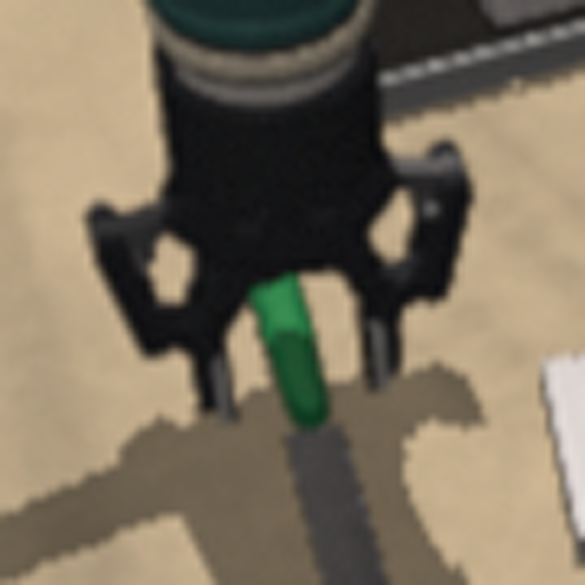

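```bash

python3 -m jog '[{"translation":[0,0,0.003],"rotation":[0,0,0]},{"translation":[0,0,0],"rotation":[0,0,0]},{"translation":[0,0,0],"rotation":[0,0,0]}]'
python3 -c "from go import *;state()"
python3 -m jog '[{"translation":[0,0,0],"rotation":[0,0,0]},{"translation":[0,0,0],"rotation":[0,0,0]},{"translation":[0,0,0],"rotation":[0,0,0]},{"translation":[0,0,0],"rotation":[0,0,0]},{"translation":[0,0,0],"rotation":[0,0,0]},{"translation":[0,0,0],"rotation":[0,0,0]}]' 0 60
python3 -c "from go import *;state()"
```

```text
clock: 17.6
position: [0.4488, 0.0541, -0.0383]
ee_rot: [179.9, -0.0, 79.7]
force: [-2.3, 0.2, 7.2]
gripper_width: 0.0511
t 17.6 p [ 0.4488  0.0541 -0.0383] rpy [179.9185  -0.0208  79.6897] F [-2.3  0.2  7.2] M [-0.02  0.47  0.01] w 0.0511 q [ -0.3   2.8 109.1   0.   68.1  10. ]
clock: 18.1
position: [0.4509, 0.0545, -0.0348]
ee_rot: [179.7, -0.1, 79.7]
force: [-6.9, 0.9, 23.6]
gripper_width: 0.0166
t 18.1 p [ 0.4509  0.0545 -0.0348] rpy [179.6906  -0.0985  79.6745] F [-6.9  0.9 23.6] M [ 0.07  1.35 -0.04] w 0.0166 q [ -0.3   2.5 108.8   0.   68.3  10. ]
```

Bench contact puts the shut fingertips about 35 mm behind the reported TCP. The earlier grip therefore held only the top half of the handle. It now spans the full handle, 16.6 mm wide. I'll firm the grip and lift.

```bash

python3 -m jog '[{"translation":[0,0,-0.003],"rotation":[0,0,0]},{"translation":[0,0,-0.002],"rotation":[0,0,0]},{"translation":[0,0,0],"rotation":[0,0,0]},{"translation":[0,0,0],"rotation":[0,0,0]}]' 0 120
python3 -c "from go import *;state()"
python3 -m jog '[{"translation":[0,0,-0.01],"rotation":[0,0,0]},{"translation":[0,0,-0.02],"rotation":[0,0,0]},{"translation":[0,0,-0.03],"rotation":[0,0,0]},{"translation":[0,0,-0.035],"rotation":[0,0,0]},{"translation":[0,0,-0.035],"rotation":[0,0,0]},{"translation":[0,0,-0.01],"rotation":[0,0,0]},{"translation":[0,0,0],"rotation":[0,0,0]},{"translation":[0,0,0],"rotation":[0,0,0]}]'
python3 - <<'E'
from go import *
s=state()
p,R=filepose(.12,.05,dh=-.0403);print(p);to(p,R,s)
sc=eyes.snapshot("scene");t=eyes.snapshot("top")
a=cv2.resize(sc["pixels"][110:310,170:310],None,fx=3,fy=3,interpolation=cv2.INTER_CUBIC);b=cv2.resize(t["pixels"][190:270,240:370],None,fx=2.8,fy=2.8,interpolation=cv2.INTER_CUBIC)
c=np.zeros((600,800,3),np.uint8);c[:a.shape[0],:a.shape[1]]=a;c[:b.shape[0],425:425+b.shape[1]]=b
cv2.imwrite("pics/p13.png",c[:,:,::-1])
E
```

```text
clock: 18.43
position: [0.4481, 0.0541, -0.0345]
ee_rot: [180.0, -0.0, 79.7]
force: [-1.5, -0.2, 4.7]
gripper_width: 0.0149
t 18.43 p [ 0.4481  0.0541 -0.0345] rpy [179.9876  -0.0111  79.6879] F [-1.5 -0.2  4.7] M [0.06 0.16 0.05] w 0.0149 q [ -0.3   2.4 108.9   0.   68.6  10. ]
clock: 19.1
position: [0.4474, 0.0541, 0.1044]
ee_rot: [-179.9, 0.0, 79.7]
force: [-0.9, -0.1, -2.6]
gripper_width: 0.0155
t 19.1 p [0.4474 0.0541 0.1044] rpy [-179.9348    0.0063   79.6845] F [-0.9 -0.1 -2.6] M [ 0.03 -0.03 -0.06] w 0.0155 q [-0.3 -5.6 99.6  0.  86.1 10. ]
[0.6778 0.2647 0.0779]
shift now-axes [0.2484 0.1889 0.0262] | 0.313
turn [-35.0543   1.0779  -3.4043]
shift in final axes [0.2364 0.1518 0.1386]
```

View pics/p13.png

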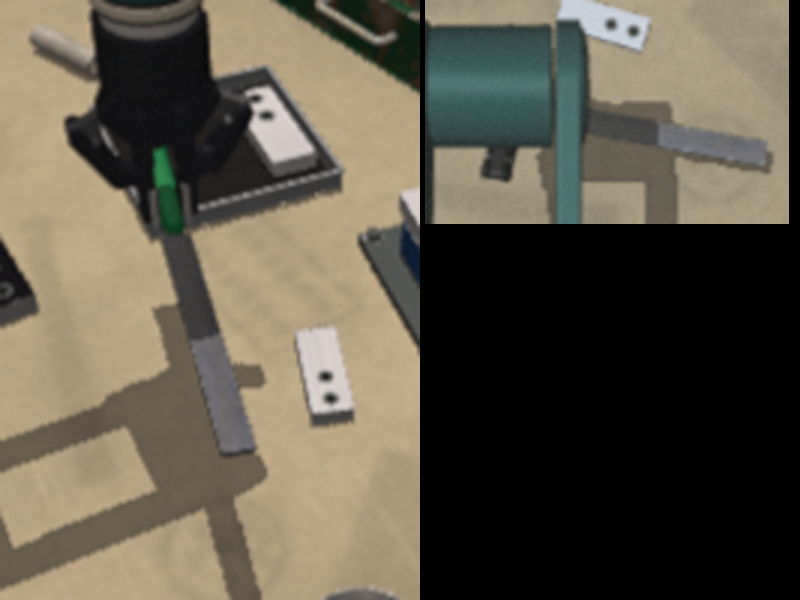

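```bash
python3 -m jog '[{"translation":[0,0,0],"rotation":[-5.85,0.18,-0.57]},{"translation":[0,0,0],"rotation":[-5.85,0.18,-0.57]},{"translation":[0,0,0],"rotation":[-5.85,0.18,-0.57]},{"translation":[0,0,0],"rotation":[-5.85,0.18,-0.57]},{"translation":[0,0,0],"rotation":[-5.85,0.18,-0.57]},{"translation":[0,0,0],"rotation":[-5.85,0.18,-0.57]},{"translation":[0.0236,0.0152,0.0139],"rotation":[0,0,0]},{"translation":[0.0236,0.0152,0.0139],"rotation":[0,0,0]},{"translation":[0.0236,0.0152,0.0139],"rotation":[0,0,0]},{"translation":[0.0236,0.0152,0.0139],"rotation":[0,0,0]},{"translation":[0.0236,0.0152,0.0139],"rotation":[0,0,0]},{"translation":[0.0236,0.0152,0.0139],"rotation":[0,0,0]},{"translation":[0.0236,0.0152,0.0139],"rotation":[0,0,0]},{"translation":[0.0236,0.0152,0.0139],"rotation":[0,0,0]},{"translation":[0.0236,0.0152,0.0139],"rotation":[0,0,0]},{"translation":[0.0236,0.0152,0.0139],"rotation":[0,0,0]},{"translation":[0,0,0.01],"rotation":[0,0,0]},{"translation":[0,0,0.01],"rotation":[0,0,0]},{"translation":[0,0,0],"rotation":[0,0,0]},{"translation":[0,0,0],"rotation":[0,0,0]}]'
python3 - <<'E'
from go import *
s=state()
p,R=filepose(.12,.0,dh=-.0403);to(p,R,s)
E
python3 ov.py v5 -0.0458
```

```text
clock: 20.87
position: [0.6878, 0.261, 0.0585]
ee_rot: [145.2, 0.2, 83.1]
force: [-0.3, 0.0, -2.1]
gripper_width: 0.015
t 20.87 p [0.6878 0.261  0.0585] rpy [145.2354   0.1999  83.1403] F [-0.3  0.  -2.1] M [0.14 0.46 0.01] w 0.015 q [ 24.8  13.8  92.2 -24.7  46.3  44.5]
shift now-axes [0.0025 0.0028 0.0281] | 0.028
turn [-0.2355  0.1981  0.0653]
shift in final axes [0.0024 0.0027 0.0281]
t 20.87 p [0.6878 0.261  0.0585] rpy [145.2354   0.1999  83.1403] F [-0.3  0.  -2.1] M [0.14 0.46 0.01] w 0.015 q [ 24.8  13.8  92.2 -24.7  46.3  44.5]
```

View pics/v5_top.png

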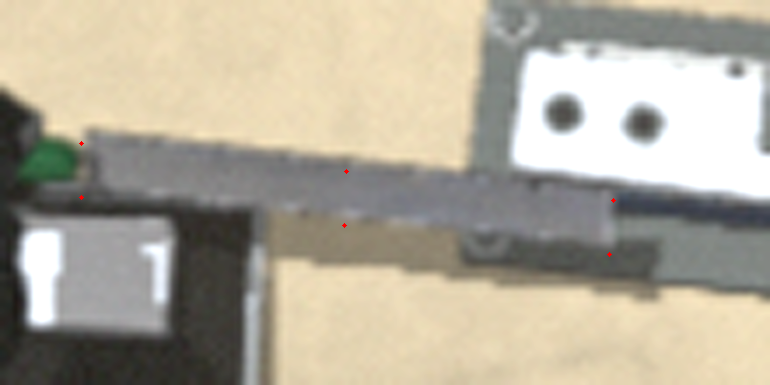

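View pics/v5_scene.png

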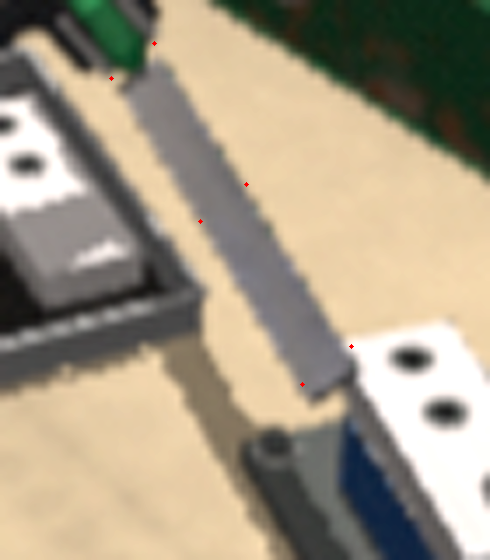

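```bash

python3 -m jog '[{"translation":[0.0015,0.002,0.007],"rotation":[0,0,0]},{"translation":[0.001,0.0015,0.007],"rotation":[0,0,0]},{"translation":[0,0,0.003],"rotation":[0,0,0]},{"translation":[0,0,0],"rotation":[0,0,0]}]'
python3 -c "from go import *;state()"
python3 -m jog '[{"translation":[0,0,0.0015],"rotation":[0,0,0]},{"translation":[0,0,0.0015],"rotation":[0,0,0]},{"translation":[0,0,0],"rotation":[0,0,0]}]'
python3 -c "from go import *;state()"
python3 -m jog '[{"translation":[0,0,0.001],"rotation":[0,0,0]},{"translation":[0,0,0.001],"rotation":[0,0,0]},{"translation":[0,0,0],"rotation":[0,0,0]}]'
python3 -c "from go import *;state()"
python3 -m jog '[{"translation":[0,0,0.001],"rotation":[0,0,0]},{"translation":[0,0,0.001],"rotation":[0,0,0]},{"translation":[0,0,0],"rotation":[0,0,0]}]'
python3 -c "from go import *;s=state();p,R=filepose(.12,.0,dh=-.0403);to(p,R,s)"
```

```text
clock: 21.3
position: [0.7029, 0.2634, 0.0498]
ee_rot: [145.0, 0.0, 83.2]
force: [-0.0, 1.0, -2.8]
gripper_width: 0.0155
t 21.3 p [0.7029 0.2634 0.0498] rpy [144.9574   0.0366  83.178 ] F [-0.   1.  -2.8] M [0.15 0.51 0.01] w 0.0155 q [ 24.4  15.8  90.9 -24.9  45.1  44.5]
clock: 21.55
position: [0.7047, 0.2636, 0.0481]
ee_rot: [144.9, 0.0, 83.2]
force: [-0.5, -0.0, -2.5]
gripper_width: 0.0152
t 21.55 p [0.7047 0.2636 0.0481] rpy [144.9036   0.0082  83.2127] F [-0.5 -0.  -2.5] M [ 0.15  0.54 -0.02] w 0.0152 q [ 24.4  16.1  90.8 -24.9  44.9  44.5]
clock: 21.8
position: [0.7059, 0.2636, 0.0466]
ee_rot: [144.9, 0.0, 83.2]
force: [0.9, 0.6, -2.3]
gripper_width: 0.0153
t 21.8 p [0.7059 0.2636 0.0466] rpy [144.8909   0.0016  83.2181] F [ 0.9  0.6 -2.3] M [0.18 0.49 0.03] w 0.0153 q [ 24.3  16.3  90.7 -25.   44.7  44.5]
clock: 22.05
position: [0.7069, 0.2634, 0.0448]
ee_rot: [144.9, 0.0, 83.2]
force: [0.2, -0.4, -2.0]
gripper_width: 0.0154
t 22.05 p [0.7069 0.2634 0.0448] rpy [144.9051   0.0078  83.2138] F [ 0.2 -0.4 -2. ] M [ 0.12  0.46 -0.  ] w 0.0154 q [ 24.2  16.5  90.7 -25.   44.6  44.6]
shift now-axes [-0.0022 -0.0049  0.0062] | 0.008
turn [ 0.0949 -0.0015  0.0158]
shift in final axes [-0.0022 -0.0048  0.0062]
```

```bash

python3 -m jog '[{"translation":[0,-0.002,0.001],"rotation":[0,0,0]},{"translation":[0,-0.0015,0.001],"rotation":[0,0,0]},{"translation":[0,0,0],"rotation":[0,0,0]}]'
python3 -c "from go import *;state()"
python3 -m jog '[{"translation":[0,0,0.001],"rotation":[0,0,0]},{"translation":[0,0,0.001],"rotation":[0,0,0]},{"translation":[0,0,0],"rotation":[0,0,0]}]'
python3 -c "from go import *;state()"
python3 -m jog '[{"translation":[0,0,0.001],"rotation":[0,0,0]},{"translation":[0,0,0.001],"rotation":[0,0,0]},{"translation":[0,0,0],"rotation":[0,0,0]}]'
python3 -c "from go import *;s=state();p,R=filepose(.12,.0,dh=-.0403);to(p,R,s)"
```

```text
clock: 22.3
position: [0.7048, 0.2635, 0.0406]
ee_rot: [144.9, 0.0, 83.2]
force: [-0.1, -0.1, -2.0]
gripper_width: 0.0153
t 22.3 p [0.7048 0.2635 0.0406] rpy [144.9475   0.0369  83.2185] F [-0.1 -0.1 -2. ] M [ 0.07  0.48 -0.02] w 0.0153 q [ 24.3  16.6  91.1 -25.2  44.2  44.9]
clock: 22.55
position: [0.7065, 0.2635, 0.0397]
ee_rot: [144.9, 0.0, 83.2]
force: [-0.2, 1.1, -0.7]
gripper_width: 0.0151
t 22.55 p [0.7065 0.2635 0.0397] rpy [144.8925   0.0053  83.2174] F [-0.2  1.1 -0.7] M [ 0.01  0.46 -0.07] w 0.0151 q [ 24.3  16.8  91.  -25.3  44.1  45. ]
clock: 22.8
position: [0.7077, 0.2634, 0.0381]
ee_rot: [144.9, 0.0, 83.2]
force: [-0.0, 0.7, -1.6]
gripper_width: 0.0153
t 22.8 p [0.7077 0.2634 0.0381] rpy [144.8866   0.004   83.2203] F [-0.   0.7 -1.6] M [-0.13  0.49 -0.18] w 0.0153 q [ 24.2  17.   90.9 -25.3  43.9  45. ]
shift now-axes [-0.0023 -0.0016  0.0003] | 0.003
turn [ 0.1134 -0.0084  0.0189]
shift in final axes [-0.0023 -0.0016  0.0003]
```

```bash

python3 -m jog '[{"translation":[0,0,0.001],"rotation":[0,0,0]},{"translation":[0,0,0.001],"rotation":[0,0,0]},{"translation":[0,0,0],"rotation":[0,0,0]}]'
python3 -c "from go import *;state()"
python3 -m jog '[{"translation":[0,0,0.001],"rotation":[0,0,0]},{"translation":[0,0,0.001],"rotation":[0,0,0]},{"translation":[0,0,0],"rotation":[0,0,0]}]'
python3 -c "from go import *;state()"
python3 -m jog '[{"translation":[0,0,0.001],"rotation":[0,0,0]},{"translation":[0,0,0.001],"rotation":[0,0,0]},{"translation":[0,0,0],"rotation":[0,0,0]}]'
python3 ov.py v6 -0.0458
```

```text
clock: 23.05
position: [0.7088, 0.2633, 0.0365]
ee_rot: [144.9, -0.0, 83.2]
force: [-2.1, 1.2, -0.6]
gripper_width: 0.0148
t 23.05 p [0.7088 0.2633 0.0365] rpy [144.8857  -0.0008  83.2213] F [-2.1  1.2 -0.6] M [-0.17  0.52 -0.21] w 0.0148 q [ 24.2  17.2  90.8 -25.3  43.7  45. ]
clock: 23.3
position: [0.7099, 0.2632, 0.0348]
ee_rot: [144.9, -0.0, 83.2]
force: [-1.8, 0.8, 0.1]
gripper_width: 0.015
t 23.3 p [0.7099 0.2632 0.0348] rpy [144.8865  -0.001   83.2207] F [-1.8  0.8  0.1] M [-0.19  0.52 -0.26] w 0.015 q [ 24.1  17.4  90.8 -25.4  43.6  45. ]
clock: 23.55
position: [0.7111, 0.263, 0.0332]
ee_rot: [144.9, 0.0, 83.2]
force: [-2.3, 1.4, 0.3]
gripper_width: 0.0151
t 23.55 p [0.7111 0.263  0.0332] rpy [144.8858   0.0003  83.222 ] F [-2.3  1.4  0.3] M [-0.29  0.52 -0.29] w 0.0151 q [ 24.   17.6  90.7 -25.4  43.4  45. ]
```

View pics/v6_top.png

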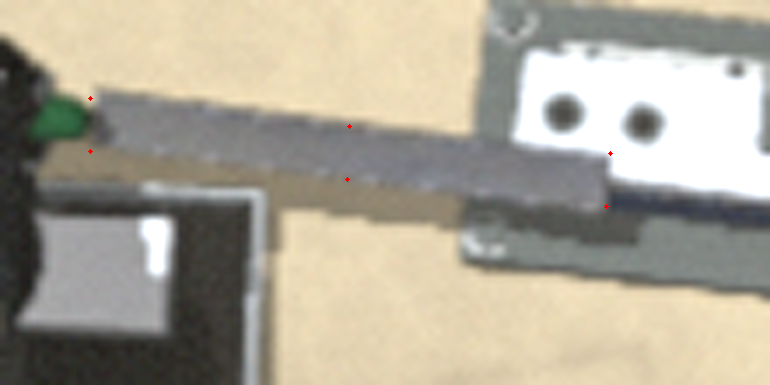

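View pics/v6_scene.png

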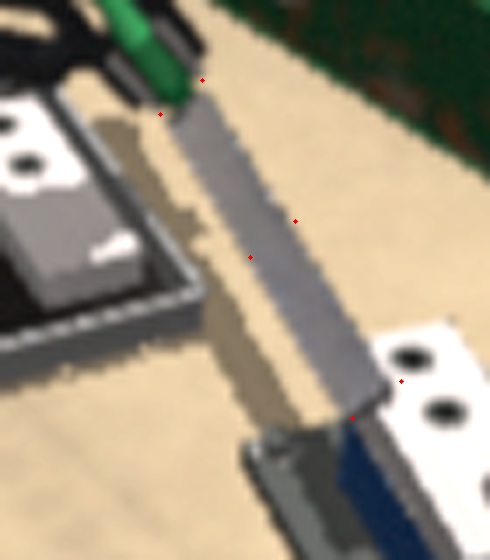

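```bash

python3 -m jog '[{"translation":[0,0,-0.006],"rotation":[0,0,0]},{"translation":[0,-0.0015,-0.006],"rotation":[0,0,0]},{"translation":[0,0,0],"rotation":[0,1,0]},{"translation":[0,0,0],"rotation":[0,1,0]},{"translation":[0,0,0],"rotation":[0,0,0]},{"translation":[0,0,0],"rotation":[0,0,0]}]'
python3 ov.py v7 -0.0458
python3 -m jog '[{"translation":[0,0,0.003],"rotation":[0,0,0]},{"translation":[0,0,0.002],"rotation":[0,0,0]},{"translation":[0,0,0.002],"rotation":[0,0,0]},{"translation":[0,0,0],"rotation":[0,0,0]}]'
python3 -c "from go import *;s=state();p,R=filepose(.12,.0,dh=-.0403);to(p,R,s)"
```

```text
clock: 24.15
position: [0.7029, 0.2631, 0.0423]
ee_rot: [144.9, -1.6, 84.3]
force: [-0.9, -0.3, -0.5]
gripper_width: 0.015
t 24.15 p [0.7029 0.2631 0.0423] rpy [144.873   -1.6214  84.3242] F [-0.9 -0.3 -0.5] M [-0.26  0.48 -0.29] w 0.015 q [ 23.3  15.4  92.4 -22.6  42.3  42.3]
clock: 24.58
position: [0.707, 0.2635, 0.036]
ee_rot: [144.9, -1.6, 84.4]
force: [-2.5, -0.1, 1.3]
gripper_width: 0.0153
t 24.58 p [0.707  0.2635 0.036 ] rpy [144.8986  -1.5925  84.3684] F [-2.5 -0.1  1.3] M [-0.61  0.48 -0.53] w 0.0153 q [ 23.2  16.3  92.1 -22.7  41.7  42.4]
shift now-axes [-0.0023  0.0002 -0.0012] | 0.003
turn [ 0.0851 -1.9747  0.0419]
shift in final axes [-0.0023  0.0002 -0.0011]
```

View pics/v7_scene.png

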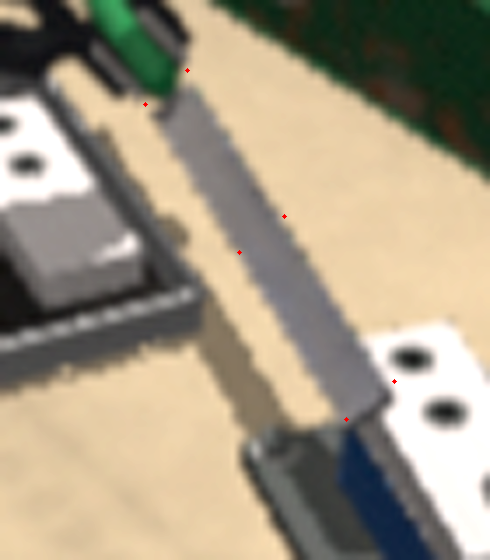

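Contact at the toe is about 4 N with the file tilted 35° and the toe pressed slightly down. Starting stroke 1 in two halves.

```bash

python3 -m jog '[{"translation":[-0.006,0,-0.0002],"rotation":[0,0,0]},{"translation":[-0.012,0,-0.0004],"rotation":[0,0,0]},{"translation":[-0.012,0,-0.0004],"rotation":[0,0,0]},{"translation":[-0.012,0,-0.0004],"rotation":[0,0,0]},{"translation":[-0.012,0,-0.0004],"rotation":[0,0,0]},{"translation":[-0.012,0,-0.0004],"rotation":[0,0,0]}]'
python3 -c "from go import *;s=state();p,R=filepose(-.03,.0,dh=-.0403);to(p,R,s)"
```

```text
clock: 25.08
position: [0.6993, 0.1969, 0.0373]
ee_rot: [144.8, -1.7, 84.4]
force: [-2.6, 3.2, 3.6]
gripper_width: 0.0156
t 25.08 p [0.6993 0.1969 0.0373] rpy [144.7905  -1.6837  84.359 ] F [-2.6  3.2  3.6] M [-0.19  0.41 -0.17] w 0.0156 q [ 16.9  12.   97.4 -18.6  38.6  34.4]
shift now-axes [-0.0852 -0.0007 -0.0032] | 0.085
turn [ 0.1925 -2.0438 -0.0201]
shift in final axes [-0.0853 -0.0007 -0.0002]
```

```bash

python3 -m jog '[{"translation":[-0.012,0,-0.0003],"rotation":[0,0,0]},{"translation":[-0.012,0,-0.0003],"rotation":[0,0,0]},{"translation":[-0.012,0,-0.0003],"rotation":[0,0,0]},{"translation":[-0.012,0,-0.0003],"rotation":[0,0,0]},{"translation":[-0.012,0,-0.0003],"rotation":[0,0,0]},{"translation":[-0.012,0,-0.0003],"rotation":[0,0,0]},{"translation":[-0.009,0,-0.0003],"rotation":[0,0,0]},{"translation":[0,0,0],"rotation":[0,0,0]}]'
python3 - <<'E'
from go import *
s=state();p,R=filepose(-.03,.0,dh=-.0403);to(p,R,s)
import ov
ov.ov("v8",-.0458,((280,135,70,80),(215,110,110,60)))
E
```

```text
clock: 25.75
position: [0.6909, 0.1149, 0.0388]
ee_rot: [144.6, -1.6, 84.3]
force: [-5.1, -1.7, 9.6]
gripper_width: 0.0151
t 25.75 p [0.6909 0.1149 0.0388] rpy [144.6104  -1.6104  84.2675] F [-5.1 -1.7  9.6] M [-0.85  0.45 -0.59] w 0.0151 q [  8.3   7.8 102.2 -11.7  35.7  21.9]
shift now-axes [-0.0029 -0.0028  0.0002] | 0.004
turn [ 0.3746 -1.9312 -0.0558]
shift in final axes [-0.0029 -0.0028  0.0003]
t 25.75 p [0.6909 0.1149 0.0388] rpy [144.6104  -1.6104  84.2675] F [-5.1 -1.7  9.6] M [-0.85  0.45 -0.59] w 0.0151 q [  8.3   7.8 102.2 -11.7  35.7  21.9]
```

View pics/v8_scene.png

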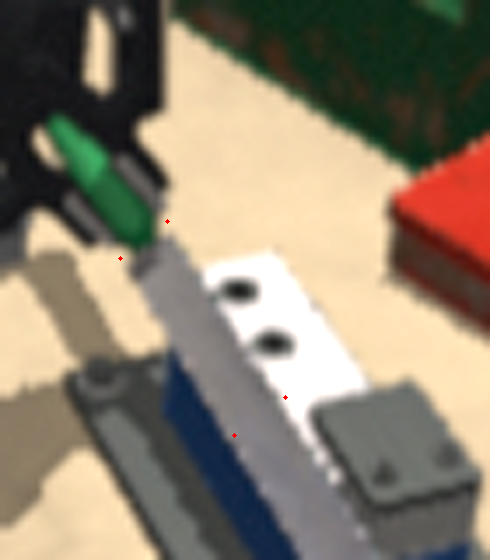

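View pics/v8_top.png

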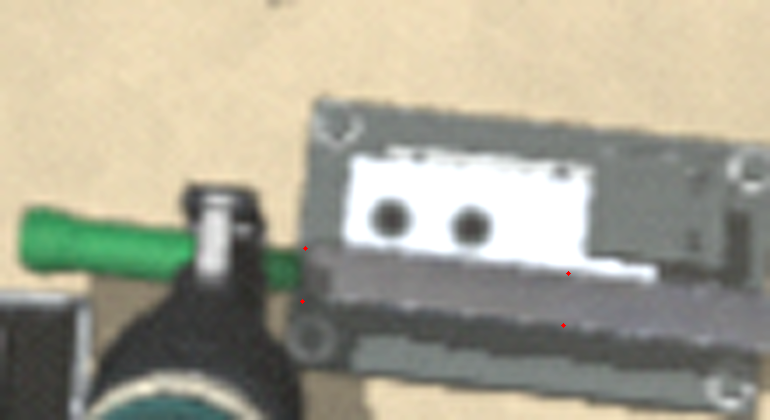

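Stroke 1 done: the heel is near the bar end, with about a 15 mm gap between handle and bar, and the normal force at the end was about 11 N. I'll lift clear and return through the air.

```bash

python3 -m jog '[{"translation":[0,0,-0.008],"rotation":[0,0,0]},{"translation":[0,0,-0.014],"rotation":[0,0,0]},{"translation":[0,0,-0.01],"rotation":[0,0,0]},{"translation":[0.015,0,0.0005],"rotation":[0,0,0]},{"translation":[0.027,0,0.001],"rotation":[0,0,0]},{"translation":[0.027,0,0.001],"rotation":[0,0,0]},{"translation":[0.027,0,0.001],"rotation":[0,0,0]},{"translation":[0.027,0,0.001],"rotation":[0,0,0]},{"translation":[0.027,0,0.0005],"rotation":[0,0,0]},{"translation":[0,0,0],"rotation":[0,0,0]},{"translation":[0,0,0],"rotation":[0,0,0]},{"translation":[0,0,0],"rotation":[0,0,0]}]'
python3 -c "from go import *;s=state();p,R=filepose(.122,.0,dh=-.0403);to(p,R,s)"
```

```text
clock: 26.85
position: [0.6885, 0.267, 0.0613]
ee_rot: [145.0, -1.6, 84.3]
force: [-0.4, -0.1, -1.0]
gripper_width: 0.0153
t 26.85 p [0.6885 0.267  0.0613] rpy [144.9597  -1.5899  84.3494] F [-0.4 -0.1 -1. ] M [ 0.1   0.51 -0.01] w 0.0153 q [ 24.2  13.   92.9 -22.4  44.4  42.4]
shift now-axes [-0.0026  0.001   0.0303] | 0.03
turn [ 0.0243 -1.9615  0.0288]
shift in final axes [-0.0016  0.001   0.0304]
```

```bash

python3 -m jog '[{"translation":[0,0,0.012],"rotation":[0,0,0]},{"translation":[0,0,0.01],"rotation":[0,0,0]},{"translation":[0,0,0.006],"rotation":[0,0,0]},{"translation":[0,0,0.003],"rotation":[0,0,0]},{"translation":[0,0,0],"rotation":[0,0,0]},{"translation":[0,0,0],"rotation":[0,0,0]}]'
python3 -c "from go import *;s=state();p,R=filepose(.122,.0,dh=-.0403);to(p,R,s)"
```

```text
clock: 27.35
position: [0.7071, 0.2656, 0.0364]
ee_rot: [144.9, -1.6, 84.3]
force: [-1.4, -0.2, 0.4]
gripper_width: 0.0152
t 27.35 p [0.7071 0.2656 0.0364] rpy [144.9243  -1.5725  84.2932] F [-1.4 -0.2  0.4] M [-0.57  0.59 -0.5 ] w 0.0152 q [ 23.4  16.4  91.9 -22.9  41.9  42.7]
shift now-axes [-0.0024  0.0001 -0.0007] | 0.003
turn [ 0.0607 -1.915  -0.0077]
shift in final axes [-0.0025  0.0001 -0.0007]
```

```bash

python3 -m jog '[{"translation":[-0.006,0,-0.0002],"rotation":[0,0,0]},{"translation":[-0.012,0,-0.0004],"rotation":[0,0,0]},{"translation":[-0.012,0,-0.0004],"rotation":[0,0,0]},{"translation":[-0.012,0,-0.0004],"rotation":[0,0,0]},{"translation":[-0.012,0,-0.0004],"rotation":[0,0,0]},{"translation":[-0.012,0,-0.0004],"rotation":[0,0,0]},{"translation":[-0.012,0,-0.0003],"rotation":[0,0,0]},{"translation":[-0.012,0,-0.0003],"rotation":[0,0,0]},{"translation":[-0.012,0,-0.0003],"rotation":[0,0,0]},{"translation":[-0.012,0,-0.0003],"rotation":[0,0,0]},{"translation":[-0.012,0,-0.0003],"rotation":[0,0,0]},{"translation":[-0.012,0,-0.0003],"rotation":[0,0,0]},{"translation":[-0.012,0,-0.0003],"rotation":[0,0,0]},{"translation":[-0.006,0,-0.0003],"rotation":[0,0,0]},{"translation":[0,0,0],"rotation":[0,0,0]}]'
python3 -c "from go import *;s=state();p,R=filepose(-.03,.0,dh=-.0403);to(p,R,s)"
```

```text
clock: 28.6
position: [0.6899, 0.1093, 0.0389]
ee_rot: [144.6, -1.6, 84.3]
force: [-5.1, -0.9, 5.8]
gripper_width: 0.0151
t 28.6 p [0.6899 0.1093 0.0389] rpy [144.6311  -1.6349  84.2671] F [-5.1 -0.9  5.8] M [-0.57  0.4  -0.48] w 0.0151 q [  7.6   7.5 102.5 -11.   35.6  20.9]
shift now-axes [ 0.0028 -0.0025  0.0006] | 0.004
turn [ 0.3536 -1.9511 -0.0699]
shift in final axes [ 0.0028 -0.0025  0.0006]
```

```bash

python3 -m jog '[{"translation":[0,0,-0.008],"rotation":[0,0,0]},{"translation":[0,0,-0.014],"rotation":[0,0,0]},{"translation":[0,0,-0.01],"rotation":[0,0,0]},{"translation":[0.02,0,0.0005],"rotation":[0,0,0]},{"translation":[0.027,0,0.001],"rotation":[0,0,0]},{"translation":[0.027,0,0.001],"rotation":[0,0,0]},{"translation":[0.027,0,0.001],"rotation":[0,0,0]},{"translation":[0.027,0,0.001],"rotation":[0,0,0]},{"translation":[0.027,0,0.0005],"rotation":[0,0,0]},{"translation":[0,0,0],"rotation":[0,0,0]},{"translation":[0,0,0],"rotation":[0,0,0]},{"translation":[0,0,0],"rotation":[0,0,0]}]'
python3 -c "from go import *;s=state();p,R=filepose(.122,.0,dh=-.0403);to(p,R,s)"
```

```text
clock: 29.6
position: [0.6881, 0.266, 0.062]
ee_rot: [144.9, -1.6, 84.4]
force: [-0.5, 0.4, -2.3]
gripper_width: 0.0154
t 29.6 p [0.6881 0.266  0.062 ] rpy [144.9451  -1.5913  84.3546] F [-0.5  0.4 -2.3] M [ 0.13  0.51 -0.03] w 0.0154 q [ 24.2  12.9  93.  -22.3  44.4  42.2]
shift now-axes [-0.0017  0.0009  0.0311] | 0.031
turn [ 0.0388 -1.9657  0.0321]
shift in final axes [-0.0006  0.0009  0.0311]
```

```bash

python3 -m jog '[{"translation":[0,0,0.012],"rotation":[0,0,0]},{"translation":[0,0,0.01],"rotation":[0,0,0]},{"translation":[0,0,0.007],"rotation":[0,0,0]},{"translation":[0,0,0.003],"rotation":[0,0,0]},{"translation":[0,0,0],"rotation":[0,0,0]},{"translation":[0,0,0],"rotation":[0,0,0]}]'
python3 -c "from go import *;s=state()"
python3 -m jog '[{"translation":[-0.006,0,-0.0002],"rotation":[0,0,0]},{"translation":[-0.012,0,-0.0004],"rotation":[0,0,0]},{"translation":[-0.012,0,-0.0004],"rotation":[0,0,0]},{"translation":[-0.012,0,-0.0004],"rotation":[0,0,0]},{"translation":[-0.012,0,-0.0004],"rotation":[0,0,0]},{"translation":[-0.012,0,-0.0004],"rotation":[0,0,0]},{"translation":[-0.012,0,-0.0003],"rotation":[0,0,0]},{"translation":[-0.012,0,-0.0003],"rotation":[0,0,0]},{"translation":[-0.012,0,-0.0003],"rotation":[0,0,0]},{"translation":[-0.012,0,-0.0003],"rotation":[0,0,0]},{"translation":[-0.012,0,-0.0003],"rotation":[0,0,0]},{"translation":[-0.012,0,-0.0003],"rotation":[0,0,0]},{"translation":[-0.012,0,-0.0003],"rotation":[0,0,0]},{"translation":[-0.006,0,-0.0003],"rotation":[0,0,0]},{"translation":[0,0,0],"rotation":[0,0,0]}]'
python3 -c "from go import *;s=state();p,R=filepose(-.03,.0,dh=-.0403);to(p,R,s)"
```

```text
clock: 30.1
position: [0.7073, 0.2646, 0.0361]
ee_rot: [144.9, -1.6, 84.3]
force: [-2.6, -0.7, 1.3]
gripper_width: 0.0153
t 30.1 p [0.7073 0.2646 0.0361] rpy [144.9174  -1.5668  84.2939] F [-2.6 -0.7  1.3] M [-0.61  0.55 -0.48] w 0.0153 q [ 23.3  16.4  91.9 -22.8  41.9  42.6]
clock: 31.35
position: [0.6902, 0.1085, 0.0389]
ee_rot: [144.6, -1.6, 84.3]
force: [-5.5, -0.6, 7.8]
gripper_width: 0.0153
t 31.35 p [0.6902 0.1085 0.0389] rpy [144.5916  -1.6486  84.2797] F [-5.5 -0.6  7.8] M [-0.57  0.38 -0.43] w 0.0153 q [  7.5   7.5 102.5 -10.9  35.5  20.7]
shift now-axes [ 0.0036 -0.0029  0.0005] | 0.005
turn [ 0.3928 -1.9694 -0.0683]
shift in final axes [ 0.0036 -0.0029  0.0004]
```

All three strokes are done. Next: lift clear, level the file, and carry it back to its open spot on the bench.

```bash

python3 -m jog '[{"translation":[0,0,-0.01],"rotation":[0,0,0]},{"translation":[0,0,-0.02],"rotation":[0,0,0]},{"translation":[0,0,-0.03],"rotation":[0,0,0]},{"translation":[0,-0.02,-0.03],"rotation":[0,0,0]},{"translation":[0,-0.025,-0.02],"rotation":[0,0,0]},{"translation":[0,-0.025,0],"rotation":[5.85,-0.5,0.57]},{"translation":[0,-0.025,0],"rotation":[5.85,-0.5,0.57]},{"translation":[0,-0.025,0],"rotation":[5.85,-0.5,0.57]},{"translation":[0,-0.025,0],"rotation":[5.85,-0.5,0.57]},{"translation":[0,-0.025,0],"rotation":[5.85,-0.5,0.57]},{"translation":[0,-0.025,0],"rotation":[5.85,-0.5,0.57]},{"translation":[0,0,0],"rotation":[0,0,0]},{"translation":[0,0,0],"rotation":[0,0,0]}]'
python3 - <<'E'
from go import *
s=state();to([.4485,.054,.02],tool(-10.3),s)
s=eyes.snapshot("scene");t=eyes.snapshot("top")
a=cv2.resize(s["pixels"][100:310,170:370],None,fx=2.5,fy=2.5,interpolation=cv2.INTER_CUBIC);b=cv2.resize(t["pixels"][110:180,240:340],None,fx=2.9,fy=2.9,interpolation=cv2.INTER_CUBIC)
c=np.zeros((560,800,3),np.uint8);c[:a.shape[0],:a.shape[1]]=a;c[:b.shape[0],505:505+b.shape[1]]=b
cv2.imwrite("pics/p14.png",c[:,:,::-1])
E
```

```text
clock: 32.43
position: [0.453, 0.1373, 0.0477]
ee_rot: [179.9, 0.1, 80.2]
force: [-0.3, -0.6, -1.8]
gripper_width: 0.0155
t 32.43 p [0.453  0.1373 0.0477] rpy [179.9177   0.1478  80.2446] F [-0.3 -0.6 -1.8] M [ 0.07 -0.04 -0.01] w 0.0155 q [ 10.1  -0.2 101.2  -0.2  79.   19.9]
shift now-axes [-0.0828  0.0097  0.0279] | 0.088
turn [0.083  0.1474 0.5447]
shift in final axes [-0.0828  0.0105  0.0277]
```

View pics/p14.png

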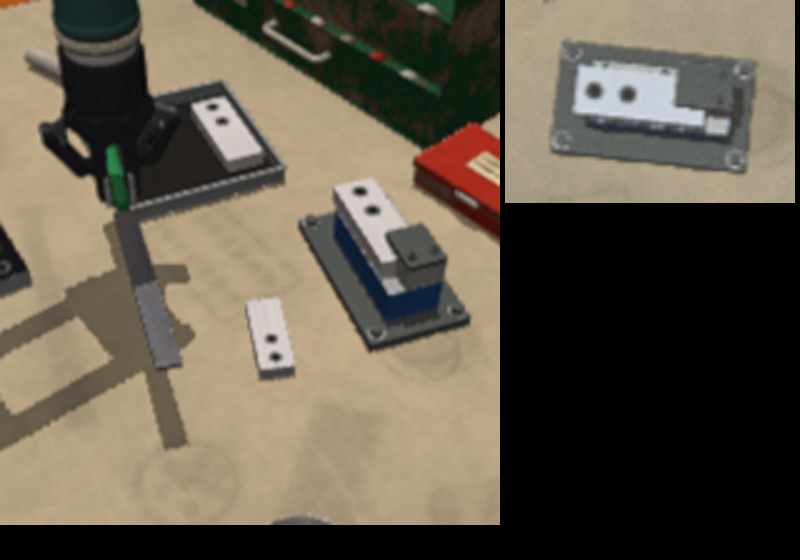

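The bar is still seated under the lip. Now I'll put the file back on the bench.

```bash

python3 -m jog '[{"translation":[-0.028,0.003,0],"rotation":[0,0,0.2]},{"translation":[-0.028,0.003,0],"rotation":[0,0,0.2]},{"translation":[-0.027,0.003,0],"rotation":[0,0,0.1]},{"translation":[0,0,0.02],"rotation":[0,0,0]},{"translation":[0,0,0.025],"rotation":[0,0,0]},{"translation":[0,0,0.02],"rotation":[0,0,0]},{"translation":[0,0,0.008],"rotation":[0,0,0]},{"translation":[0,0,0.004],"rotation":[0,0,0]},{"translation":[0,0,0],"rotation":[0,0,0]},{"translation":[0,0,0],"rotation":[0,0,0]}]'
python3 -c "from go import *;s=state()"
```

```text
clock: 33.37
position: [0.448, 0.0545, -0.0275]
ee_rot: [179.9, 0.1, 79.8]
force: [0.3, -0.4, -2.3]
gripper_width: 0.0151
t 33.37 p [ 0.448   0.0545 -0.0275] rpy [179.8942   0.1439  79.7916] F [ 0.3 -0.4 -2.3] M [0.05 0.01 0.02] w 0.0151 q [ -0.1   1.8 108.6  -0.2  69.5  10.1]
```

```bash

python3 -m jog '[{"translation":[0,0,0.003],"rotation":[0,0,0]},{"translation":[0,0,0.002],"rotation":[0,0,0]},{"translation":[0,0,0],"rotation":[0,0,0]}]'
python3 -c "from go import *;s=state()"
python3 -m jog '[{"translation":[0,0,0.001],"rotation":[0,0,0]},{"translation":[0,0,0],"rotation":[0,0,0]}]'
python3 -c "from go import *;s=state()"
```

```text
clock: 33.62
position: [0.4472, 0.0545, -0.0332]
ee_rot: [180.0, 0.2, 79.8]
force: [-0.2, 1.3, -2.4]
gripper_width: 0.0152
t 33.62 p [ 0.4472  0.0545 -0.0332] rpy [179.989    0.1546  79.7776] F [-0.2  1.3 -2.4] M [0.01 0.05 0.  ] w 0.0152 q [ -0.1   2.2 108.9  -0.2  68.8  10.1]
clock: 33.78
position: [0.4473, 0.0544, -0.0343]
ee_rot: [180.0, 0.2, 79.8]
force: [-0.1, -0.3, -0.5]
gripper_width: 0.0152
t 33.78 p [ 0.4473  0.0544 -0.0343] rpy [179.9934   0.1561  79.7699] F [-0.1 -0.3 -0.5] M [ 0.03 -0.05  0.02] w 0.0152 q [ -0.2   2.3 109.   -0.2  68.7  10.1]
```

```bash

python3 -m jog '[{"translation":[0,0,0],"rotation":[0,0,0]},{"translation":[0,0,0],"rotation":[0,0,0]},{"translation":[0,0,0],"rotation":[0,0,0]},{"translation":[0,0,-0.01],"rotation":[0,0,0]},{"translation":[0,0,-0.03],"rotation":[0,0,0]},{"translation":[0,0,-0.035],"rotation":[0,0,0]},{"translation":[0,0,-0.035],"rotation":[0,0,0]},{"translation":[0,0,-0.03],"rotation":[0,0,0]},{"translation":[0,0,0],"rotation":[0,0,0]}]' 0.8 60
python3 - <<'E'
from m import *
from go import *
T=eyes.snapshot("top");S=eyes.snapshot("scene")
c=lambda x,y:(240+x/8-.5,115+y/8-.5)
near=edge(T,c(186,272),c(540,318));far=edge(T,c(195,140),c(470,165),half=3);left=edge(T,c(195,142),c(186,272),half=3,trim=.2)
A=inter(near,left);B=inter(far,left);a=onz(T,*A,.07);b=onz(T,*B,.07);print(near[2],far[2],left[2],"near",a,"far",b,np.linalg.norm(a-b))
d=onz(T,*near[0],.07)-onz(T,*(near[0]+20*near[1]),.07);print("dir",np.degrees(np.arctan2(d[1],d[0])))
u=(b-a)/np.linalg.norm(b-a);print("width dir",np.degrees(np.arctan2(u[1],u[0])))
yaw=np.degrees(np.arctan2(d[1],d[0]))-90
e=np.array([np.cos(np.radians(yaw)),np.sin(np.radians(yaw)),0]);n=np.array([-e[1],e[0],0])
ctr=(a+b)/2-n*.06;print("yaw",yaw,"centre",ctr)
cv2.imwrite("pics/p15.png",cv2.resize(T["pixels"][100:260,210:370],None,fx=3.7,fy=3.7,interpolation=cv2.INTER_CUBIC)[:,:,::-1])
s=state();to([ctr[0]+n[0]*.005,ctr[1]+n[1]*.005,.08],tool(yaw),s)
E
```

```text
clock: 34.53
position: [0.4521, 0.0548, 0.1142]
ee_rot: [179.2, 0.0, 79.8]
force: [1.0, -0.4, 0.4]
gripper_width: 0.0685
0.07722373 0.1131926 0.086883515 near [0.6643 0.0784 0.07  ] far [0.714  0.0736 0.07  ] 0.04994031509026413
dir 83.25154320175122
width dir -5.463838625941211
yaw -6.748456798248782 centre [0.6821 0.0164 0.07  ]
t 34.63 p [0.4485 0.0548 0.1081] rpy [179.741    0.1118  79.7677] F [-0.3 -0.2  0.1] M [-0.    0.02 -0.03] w 0.0682 q [-0.1 -5.8 99.4 -0.2 86.2 10.1]
shift now-axes [0.0088 0.2363 0.0291] | 0.238
turn [ 0.2555  0.1197 -3.4835]
shift in final axes [-0.0056  0.2365  0.0281]
```

View pics/p15.png

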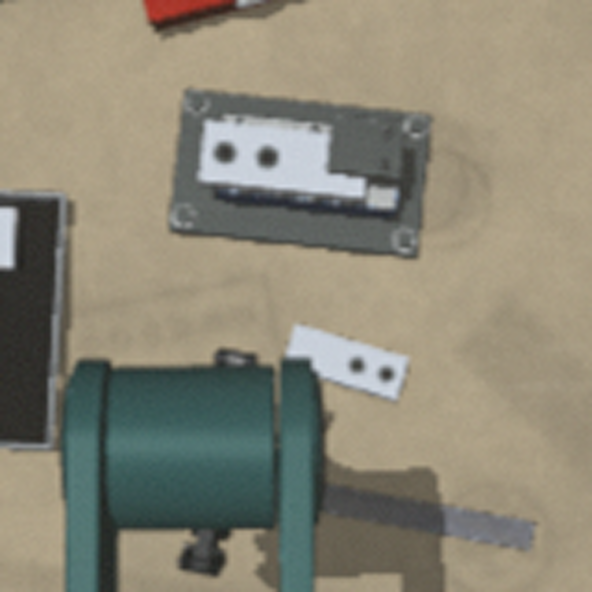

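```bash

python3 -m jog '[{"translation":[0,0,0],"rotation":[0.25,0.12,-3.48]},{"translation":[-0.0006,0.025,0],"rotation":[0,0,0]},{"translation":[-0.0008,0.035,0],"rotation":[0,0,0]},{"translation":[-0.0008,0.035,0],"rotation":[0,0,0]},{"translation":[-0.0008,0.035,0],"rotation":[0,0,0]},{"translation":[-0.0008,0.035,0],"rotation":[0,0,0]},{"translation":[-0.0008,0.035,0],"rotation":[0,0,0]},{"translation":[-0.0008,0.0334,0],"rotation":[0,0,0]},{"translation":[0,0,0.014],"rotation":[0,0,0]},{"translation":[0,0,0.014],"rotation":[0,0,0]},{"translation":[0,0,0],"rotation":[0,0,0]},{"translation":[0,0,0],"rotation":[0,0,0]},{"translation":[0,0,0],"rotation":[0,0,0]}]'
python3 - <<'E'
from go import *
s=state();to([.6796,.0215,.024],tool(-6.75),s)
S=eyes.snapshot("scene")
cv2.imwrite("pics/p16.png",cv2.resize(S["pixels"][110:260,260:400],None,fx=4,fy=4,interpolation=cv2.INTER_CUBIC)[:,:,::-1])
E
```

```text
clock: 35.72
position: [0.6774, 0.022, 0.0759]
ee_rot: [-179.6, 0.0, 83.3]
force: [0.9, -0.7, -0.6]
gripper_width: 0.068
t 35.72 p [0.6774 0.022  0.0759] rpy [-179.6327    0.0383   83.2525] F [ 0.9 -0.7 -0.6] M [0.03 0.03 0.02] w 0.068 q [-2.9 24.2 68.8 -0.  87.4  3.8]
shift now-axes [-0.0003  0.0025  0.0518] | 0.052
turn [-0.3673  0.0383  0.0024]
shift in final axes [-0.0003  0.0022  0.0519]
```

View pics/p16.png

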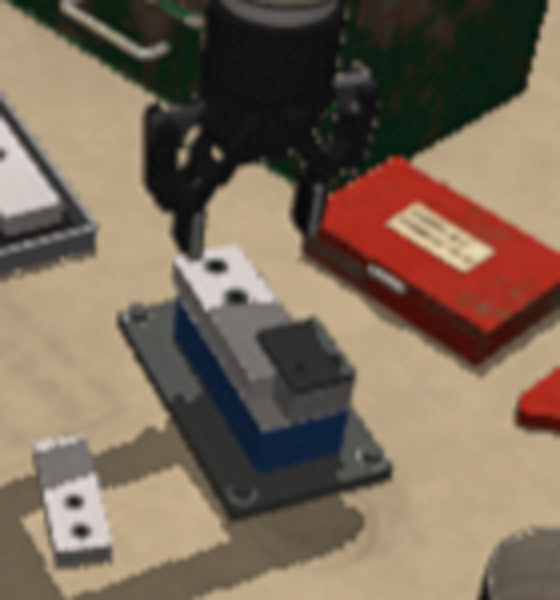

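The fingers straddle the bar, with their midpoint at about (250,230). Lowering to just above the rail.

```bash

python3 -m jog '[{"translation":[0,0.001,0.015],"rotation":[-0.2,0,0]},{"translation":[0,0,0.017],"rotation":[0,0,0]},{"translation":[0,0,0.012],"rotation":[0,0,0]},{"translation":[0,0,0.005],"rotation":[0,0,0]},{"translation":[0,0,0],"rotation":[0,0,0]},{"translation":[0,0,0],"rotation":[0,0,0]}]'
python3 - <<'E'
from go import *
s=state();to([.6796,.0215,.024],tool(-6.75),s)
E
```

```text
clock: 36.27
position: [0.679, 0.0219, 0.0277]
ee_rot: [-179.9, 0.0, 83.2]
force: [0.1, -0.1, -0.0]
gripper_width: 0.0682
t 36.27 p [0.679  0.0219 0.0277] rpy [-179.9301    0.0306   83.2494] F [ 0.1 -0.1 -0. ] M [0.   0.03 0.01] w 0.0682 q [-2.9 25.9 72.  -0.  82.1  3.8]
shift now-axes [-0.0003  0.0006  0.0037] | 0.004
turn [-0.0699  0.0306 -0.0006]
shift in final axes [-0.0003  0.0006  0.0037]
```

```bash

python3 -m jog '[{"translation":[0,0.0005,0.0037],"rotation":[0,0,0]},{"translation":[0,0,0],"rotation":[0,0,0]},{"translation":[0,0,0],"rotation":[0,0,0]}]'
python3 -m jog '[{"translation":[0,0,0],"rotation":[0,0,0]},{"translation":[0,0,0],"rotation":[0,0,0]},{"translation":[0,0,0],"rotation":[0,0,0]},{"translation":[0,0,0],"rotation":[0,0,0]},{"translation":[0,0,0],"rotation":[0,0,0]},{"translation":[0,0,0],"rotation":[0,0,0]}]' 0 60
python3 - <<'E'
from go import *
s=state()
S=eyes.snapshot("scene")
cv2.imwrite("pics/p17.png",cv2.resize(S["pixels"][130:240,280:380],None,fx=5.4,fy=5.4,interpolation=cv2.INTER_CUBIC)[:,:,::-1])
E
```

```text
clock: 36.52
position: [0.6798, 0.0217, 0.0241]
ee_rot: [-180.0, 0.0, 83.2]
force: [0.2, -0.4, 0.8]
gripper_width: 0.0685
clock: 37.02
position: [0.6779, 0.022, 0.0241]
ee_rot: [-179.7, 0.0, 83.3]
force: [-4.7, 0.0, 4.4]
gripper_width: 0.0428
t 37.02 p [0.6779 0.022  0.0241] rpy [-179.7159    0.0388   83.2517] F [-4.7  0.   4.4] M [ 0.14  0.92 -0.03] w 0.0428 q [-2.9 26.1 72.2 -0.  82.   3.8]
```

View pics/p17.png

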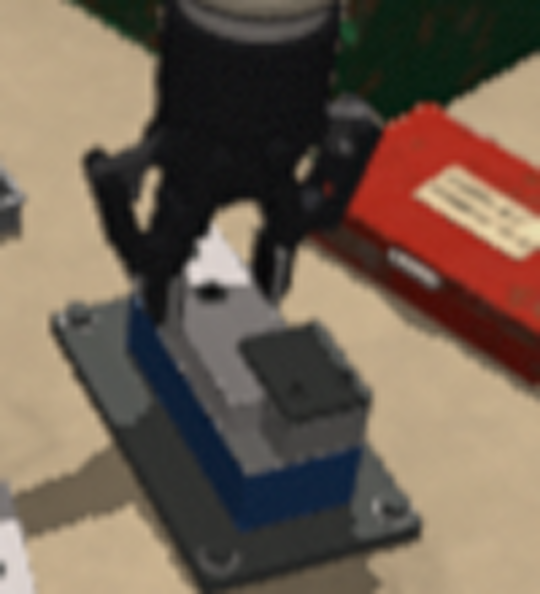

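```bash

python3 -m jog '[{"translation":[0,-0.0015,-0.001],"rotation":[0,0,0]},{"translation":[0,0,0],"rotation":[0,0,0]},{"translation":[0,0,0],"rotation":[0,0,0]}]' 0 110
python3 -c "from go import *;s=state()"
python3 -m jog '[{"translation":[0.005,0,0],"rotation":[0,0,0]},{"translation":[0.008,0,0],"rotation":[0,0,0]},{"translation":[0.01,0,0],"rotation":[0,0,0]},{"translation":[0.01,0,0],"rotation":[0,0,0]},{"translation":[0.008,0,0],"rotation":[0,0,0]},{"translation":[0.004,0,0],"rotation":[0,0,0]},{"translation":[0,0,0],"rotation":[0,0,0]}]'
python3 - <<'E'
from go import *
s=state()
S=eyes.snapshot("scene")
cv2.imwrite("pics/p18.png",cv2.resize(S["pixels"][130:240,280:380],None,fx=5.4,fy=5.4,interpolation=cv2.INTER_CUBIC)[:,:,::-1])
E
```

```text
clock: 37.32
position: [0.6779, 0.022, 0.0245]
ee_rot: [-179.9, 0.0, 83.2]
force: [-1.0, 0.7, 1.2]
gripper_width: 0.0421
t 37.32 p [0.6779 0.022  0.0245] rpy [-179.9135    0.0284   83.246 ] F [-1.   0.7  1.2] M [ 0.    0.21 -0.04] w 0.0421 q [-2.9 26.  72.4 -0.  81.8  3.8]
clock: 37.9
position: [0.6835, 0.0689, 0.0245]
ee_rot: [-179.9, -0.0, 83.4]
force: [0.2, 1.2, 0.4]
gripper_width: 0.0417
t 37.9 p [0.6835 0.0689 0.0245] rpy [-179.9268   -0.0477   83.3587] F [0.2 1.2 0.4] M [ 0.14  0.18 -0.09] w 0.0417 q [ 1.  27.  70.9  0.1 82.2  7.6]
```

View pics/p18.png

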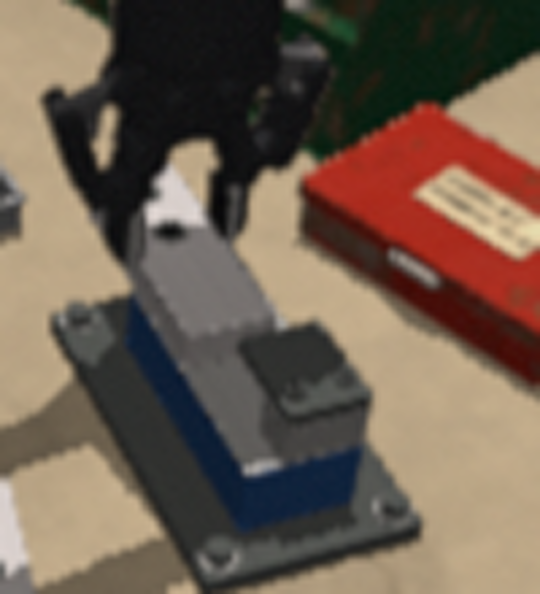

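The bar is clear of the lip: its end is at (250,320), with a gap to the lip at (300,350). Lifting.

```bash

python3 -m jog '[{"translation":[0,0,-0.008],"rotation":[0,0,0]},{"translation":[0,0,-0.018],"rotation":[0,0,0]},{"translation":[0,0,-0.025],"rotation":[0,0,0]},{"translation":[0,0,-0.025],"rotation":[0,0,0]},{"translation":[0,0,-0.01],"rotation":[0,0,0]},{"translation":[0,0,0],"rotation":[0,0,0]}]'
python3 - <<'E'
from go import *
s=state();to([.549,.289,.02],tool(-3.0),s)
S=eyes.snapshot("scene")
cv2.imwrite("pics/p19.png",cv2.resize(S["pixels"][90:240,260:380],None,fx=4,fy=4,interpolation=cv2.INTER_CUBIC)[:,:,::-1])
E
```

```text
clock: 38.45
position: [0.6857, 0.0662, 0.1147]
ee_rot: [179.7, -0.0, 83.2]
force: [0.2, -0.1, -2.9]
gripper_width: 0.0417
t 38.45 p [0.6857 0.0662 0.1147] rpy [179.6578  -0.0176  83.2102] F [ 0.2 -0.1 -2.9] M [ 0.   -0.01 -0.02] w 0.0417 q [ 0.8 23.9 64.6 -0.  91.1  7.6]
shift now-axes [ 0.2051 -0.1626  0.0938] | 0.278
turn [ 0.3427 -0.0063 -3.7898]
shift in final axes [ 0.2154 -0.1481  0.0947]
```

View pics/p19.png

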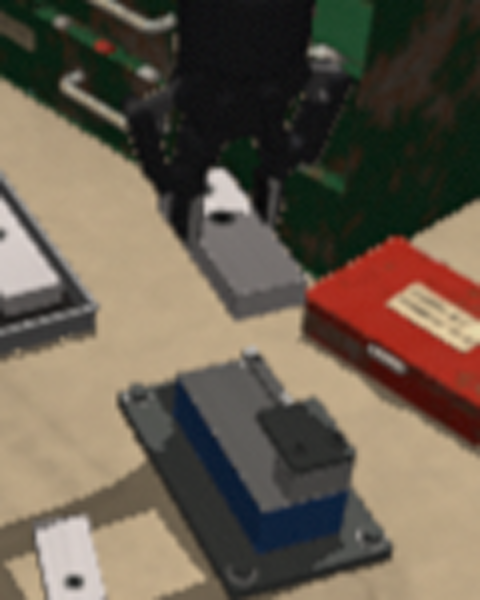

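```bash

python3 -m jog '[{"translation":[0,0,0],"rotation":[0.3,0,-3.79]},{"translation":[0.0269,-0.0185,0],"rotation":[0,0,0]},{"translation":[0.0269,-0.0185,0],"rotation":[0,0,0]},{"translation":[0.0269,-0.0185,0],"rotation":[0,0,0]},{"translation":[0.0269,-0.0185,0],"rotation":[0,0,0]},{"translation":[0.0269,-0.0185,0],"rotation":[0,0,0]},{"translation":[0.0269,-0.0185,0],"rotation":[0,0,0]},{"translation":[0.0269,-0.0185,0],"rotation":[0,0,0]},{"translation":[0.0269,-0.0185,0],"rotation":[0,0,0]},{"translation":[0,0,0.03],"rotation":[0,0,0]},{"translation":[0,0,0.035],"rotation":[0,0,0]},{"translation":[0,0,0.025],"rotation":[0,0,0]},{"translation":[0,0,0],"rotation":[0,0,0]},{"translation":[0,0,0],"rotation":[0,0,0]}]'
python3 - <<'E'
from go import *
s=state();to([.549,.289,-.0237],tool(-3.0),s)
S=eyes.snapshot("scene");T=eyes.snapshot("top")
a=cv2.resize(S["pixels"][80:200,180:310],None,fx=4,fy=4,interpolation=cv2.INTER_CUBIC);b=cv2.resize(T["pixels"][140:230,140:240],None,fx=2.7,fy=2.7,interpolation=cv2.INTER_CUBIC)
c=np.zeros((480,800,3),np.uint8);c[:a.shape[0],:a.shape[1]]=a;c[:b.shape[0],525:525+b.shape[1]]=b
cv2.imwrite("pics/p20.png",c[:,:,::-1])
E
```

```text
clock: 39.67
position: [0.543, 0.2879, 0.0172]
ee_rot: [-179.1, 0.2, 87.0]
force: [0.6, 1.1, -2.3]
gripper_width: 0.0414
t 39.67 p [0.543  0.2879 0.0172] rpy [-179.1433    0.2395   87.0347] F [ 0.6  1.1 -2.3] M [ 0.03 -0.02  0.02] w 0.0414 q [22.6 19.3 82.4  0.2 79.2 25.5]
shift now-axes [0.0016 0.0066 0.0408] | 0.041
turn [-0.8566  0.2397  0.0329]
shift in final axes [0.0014 0.006  0.0409]
```

View pics/p20.png

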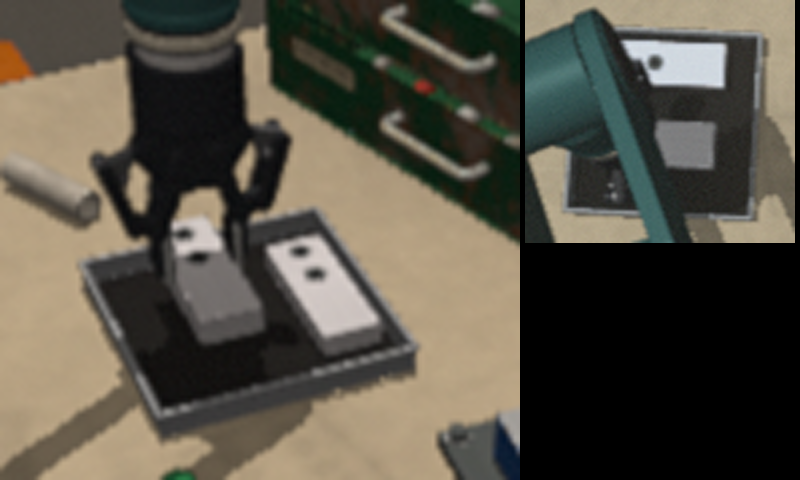

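```bash

python3 -m jog '[{"translation":[0,0,0.014],"rotation":[0,0,0]},{"translation":[0,0,0.012],"rotation":[0,0,0]},{"translation":[0,0,0.006],"rotation":[0,0,0]},{"translation":[0,0,0.003],"rotation":[0,0,0]},{"translation":[0,0,0],"rotation":[0,0,0]},{"translation":[0,0,0],"rotation":[0,0,0]}]'
python3 -c "from go import *;s=state();to([.549,.289,-.0237],tool(-3.0),s)"
```

```text
clock: 40.27
position: [0.5461, 0.2893, -0.0132]
ee_rot: [-179.6, 0.0, 87.0]
force: [0.3, -0.2, -4.0]
gripper_width: 0.0413
t 40.27 p [ 0.5461  0.2893 -0.0132] rpy [-179.6264    0.0043   87.0307] F [ 0.3 -0.2 -4. ] M [-0.04 -0.   -0.02] w 0.0413 q [22.6 20.9 84.   0.2 75.5 25.5]
shift now-axes [-0.0001  0.003   0.0105] | 0.011
turn [-0.3736  0.0044  0.0307]
shift in final axes [-0.0001  0.003   0.0105]
```

```bash

python3 -m jog '[{"translation":[0,0,0.004],"rotation":[-0.1,0,0]},{"translation":[0,0,0.002],"rotation":[0,0,0]},{"translation":[0,0,0],"rotation":[0,0,0]},{"translation":[0,0,0],"rotation":[0,0,0]}]'
python3 -c "from go import *;s=state()"
python3 -m jog '[{"translation":[0,0,0.0015],"rotation":[0,0,0]},{"translation":[0,0,0],"rotation":[0,0,0]}]'
python3 -c "from go import *;s=state()"
python3 -m jog '[{"translation":[0,0,0.0015],"rotation":[0,0,0]},{"translation":[0,0,0],"rotation":[0,0,0]}]'
python3 -c "from go import *;s=state()"
```

```text
clock: 40.6
position: [0.5456, 0.2892, -0.0197]
ee_rot: [-179.7, 0.0, 87.0]
force: [-0.3, -0.1, -4.1]
gripper_width: 0.0415
t 40.6 p [ 0.5456  0.2892 -0.0197] rpy [-179.6876    0.0241   87.0402] F [-0.3 -0.1 -4.1] M [ 0.06 -0.05 -0.  ] w 0.0415 q [22.6 21.2 84.4  0.1 74.7 25.5]
clock: 40.77
position: [0.5457, 0.2892, -0.0212]
ee_rot: [-179.7, 0.0, 87.0]
force: [-0.2, -0.2, -3.0]
gripper_width: 0.0418
t 40.77 p [ 0.5457  0.2892 -0.0212] rpy [-179.6972    0.0179   87.0409] F [-0.2 -0.2 -3. ] M [0.03 0.02 0.02] w 0.0418 q [22.6 21.3 84.4  0.1 74.6 25.5]
clock: 40.93
position: [0.5456, 0.2892, -0.0228]
ee_rot: [-179.7, 0.0, 87.0]
force: [-0.0, -0.7, -4.3]
gripper_width: 0.0414
t 40.93 p [ 0.5456  0.2892 -0.0228] rpy [-179.6797    0.0273   87.0337] F [-0.  -0.7 -4.3] M [ 0.07 -0.02  0.02] w 0.0414 q [22.6 21.4 84.5  0.1 74.4 25.5]
```

```bash

python3 -m jog '[{"translation":[0,0,0.001],"rotation":[0,0,0]},{"translation":[0,0,0.0005],"rotation":[0,0,0]},{"translation":[0,0,0],"rotation":[0,0,0]}]'
python3 -c "from go import *;s=state()"
python3 -m jog '[{"translation":[0,0,0.001],"rotation":[0,0,0]},{"translation":[0,0,0],"rotation":[0,0,0]}]'
python3 -c "from go import *;s=state()"
```

```text
clock: 41.18
position: [0.5459, 0.2893, -0.0236]
ee_rot: [-179.7, 0.0, 87.0]
force: [-0.7, 0.2, -0.9]
gripper_width: 0.0414
t 41.18 p [ 0.5459  0.2893 -0.0236] rpy [-179.7225    0.0042   87.0371] F [-0.7  0.2 -0.9] M [-0.08  0.22  0.02] w 0.0414 q [22.6 21.4 84.6  0.1 74.3 25.5]
clock: 41.35
position: [0.546, 0.2894, -0.0236]
ee_rot: [-179.7, -0.0, 87.0]
force: [-2.9, -2.6, 4.8]
gripper_width: 0.0415
t 41.35 p [ 0.546   0.2894 -0.0236] rpy [-179.7409   -0.0013   87.0365] F [-2.9 -2.6  4.8] M [-0.23  0.56 -0.01] w 0.0415 q [22.6 21.4 84.6  0.1 74.3 25.5]
```

The bar touched the tray floor at the predicted height. Releasing and retreating.

```bash

python3 -m jog '[{"translation":[0,0,-0.001],"rotation":[0,0,0]},{"translation":[0,0,0],"rotation":[0,0,0]},{"translation":[0,0,0],"rotation":[0,0,0]},{"translation":[0,0,0],"rotation":[0,0,0]},{"translation":[0,0,-0.01],"rotation":[0,0,0]},{"translation":[0,0,-0.025],"rotation":[0,0,0]},{"translation":[0,0,-0.035],"rotation":[0,0,0]},{"translation":[0,0,-0.04],"rotation":[0,0,0]},{"translation":[0,0,-0.04],"rotation":[0,0,0]},{"translation":[0,-0.04,-0.03],"rotation":[0,0,0]},{"translation":[0,-0.04,0],"rotation":[0,0,0]},{"translation":[0,-0.04,0],"rotation":[0,0,0]},{"translation":[0,-0.04,0],"rotation":[0,0,0]},{"translation":[0,-0.03,0],"rotation":[0,0,0]},{"translation":[0,0,0],"rotation":[0,0,0]},{"translation":[0,0,0],"rotation":[0,0,0]}]' 0.72
python3 - <<'E'
from go import *
s=state()
for n in("scene","top"):cv2.imwrite(f"pics/end_{n}.png",eyes.snapshot(n)["pixels"][:,:,::-1])
E
```

```text
clock: 42.68
position: [0.3627, 0.2991, 0.1531]
ee_rot: [-179.8, -0.1, 87.2]
force: [0.6, 1.0, 0.3]
gripper_width: 0.0616
t 42.68 p [0.3627 0.2991 0.1531] rpy [-179.8356   -0.0617   87.153 ] F [0.6 1.  0.3] M [ 0.   -0.03 -0.01] w 0.0616 q [32.5 -4.5 92.9  0.1 91.6 35.3]
```

View pics/end_scene.png

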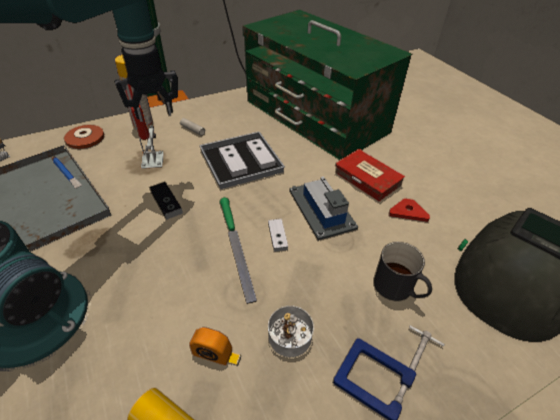

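View pics/end_top.png

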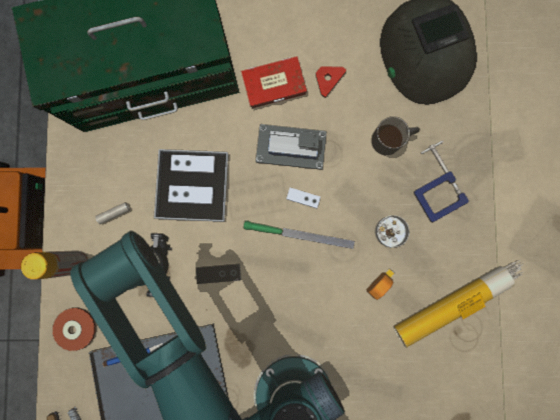

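The final pictures show:
- **Bar:** in the free half of the tray, holes up, at top-view pixel (190,194), parallel to the finished bar at (192,163).
- **File:** on the open bench, from (245,226) to (353,243).
- **Tin and mug:** at (391,232) and (390,137), as they were at the start.

Handing in.

```bash
python3 -c "
from rig import env
print(env.sign_off()); s=env.sense(); print(s['clock'])"
```

```text
the job is handed in; nothing more can be done
None
the job is handed in; nothing more can be done
```

I filed the bar's edge with three long forward strokes and lifted the file clear for each return. I then laid the file on the open bench, slid the bar about 47 mm out from under the lip and laid it in the free half of the tray. The job was handed in at about 42.7 s of the 72 s allowed.

**Strokes:** each was about 150–155 mm, tilted about 35°. The normal force was about 3–4 N at the toe and about 8–11 N at the heel. After the strokes the bar was still seated at the stop.

**Last checks:** in the final pictures the bar lies flat, holes up, beside the finished one. The file is on the bench, the tin and mug look unmoved, and the robot is touching nothing. The wrist force read about zero.

**What disagreed or went wrong:**
- **Fingertips:** they really sit about 35 mm behind the reported TCP. My first close missed the handle. My second held only its upper half and let the file pitch when it touched the bar, so I laid the file down and gripped it again deeper before filing.
- **Trial presses:** each of the two grips pressed the toe on the bar before the first stroke. These moved the bar 2–3 mm across toward the rail.
- **Fingers on the bench:** while regripping, the fingertips pressed the bench with about 24 N.
- **Camera heights:** they disagreed with contact by about 7 mm, so I set the filing height by feel.
- **Edge not checked:** I did not look closely at the broken edge itself, so I can't confirm how much material came off.

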